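Bench kit back into its fitted holders

ROBOT

A 7-joint arm with a two-finger parallel gripper is mounted at the origin on a cart in front of the work surface, level with it; the furniture and walls round the work are solid. World frame = base frame: x ahead of the robot, y to its left, z up, the work surface at z = 0. Lengths are in mm, angles in rad, forces in N, time in s.
With the tool pointing down it reaches from about 400 to 875 mm from the base axis. Payload 19.3 kg.
Tool frame: the origin (TCP) lies midway between the tips of the shut fingers; the grasp point (between the pads) lies 19 mm behind it; z points along the fingers, y is the direction in which the jaws open and shut (so a half turn about z gives the same grasp; the last joint's range is limited). The gripper opens to 85 mm and grips with 20 to 120 N. Pads are 22 mm wide; open, the fingers measure 114 mm over their backs; the gripper's body (76 mm by 85 mm) begins 54 mm behind the grasp point. The pads swing forward as they close: fully open they stand 13 mm farther back than shut.
Start: joints at [-1.375, 0.521, -0.036, 1.599, 0.021, 1.021, -0.113], TCP at [164.195, 603.038, 231.291] pointing down, gripper open.
Joint ranges: [-2.91, 2.91], [-0.3, 2.13], [-1.5, 1.42], [0.17, 2.43], [-1.26, 4.41], [0.16, 1.93], [-2.52, 2.52]. Speed limits (rad/s): [1.89, 1.89, 2.39, 2.39, 3.01, 3.01, 3.01].

INTERFACE

Orientations are given as a 3x3 rotation matrix whose columns are the frame's x, y, z axes.
In Python, from workcell import r, capture, order, trace, tip_of gives the robot as it stands. The module is installed in compiled form; this text tells all that it offers.
- The arm moves only by the shell command python3 -m creep 'ROWS' [FORCE]. ROWS is JSON, a list of rows, each a list of 7 numbers: the turn, a rotation vector about the tool's x, y, z in degrees, then the shift along the tool's x, y, z in mm, then the finger opening in mm, from 0 to 85.4. A call has 1 to 8 rows; each row shifts and turns the commanded pose from where the row before left it, along the tool's axes as they then stand; what a row does not reach is not made up. A row lasts 1/10 s, in which the tool goes at most 50 mm and 8.59 degrees, less where a joint would pass 70% of its speed; a pose out of reach is approached as far as the arm can. A call is refused whole if a number of a shift passes 50 or a number of a turn 8.59, either way. A call with a gripper value outside its range is refused whole. The fingers move at their own pace and stop on an object; FORCE is the grip in N (left out, the last holds). Time passes only in rows, so rows that do not move let the fingers close. It gives the time, the measured TCP pose, the force and the opening at its end, in the units of the state.
- r.get_state(): the state, without advancing time (a new reading comes with each control period).
- capture(name): name is "scene" or "top"; returns a dict with "frame" (420x560x3 uint8, red, green, blue), "mtx" (3x3 intrinsics, pixels), "dist" ([k1, k2, p1, p2, k3] as OpenCV has them; the pictures are not rectified), "rvec" (rotation vector, rad) and "tvec" (3), from world to camera coordinates, as OpenCV has them. Camera axes: x right, y down, z forward; pixel columns grow to the right and rows downward; lengths in mm; the calibration is good to about 2 mm. A picture is of the moment at which its call begins. There is no depth.
- order.hand_in(): hands the job in, once; it reports no verdict.
Trained networks look in the newest picture that a camera, given by its name, has taken for a name from the list of things; names that differ only in an ending like _2 or _b are one class to them, and where a whole thing is asked for, a point or a joint stands for the part that bears it (a point fixed in the world has none). Each returns a list of dicts, best first, with "confidence" (0 to 1); they miss things now and then, are a little off and sometimes report something else, mostly with a low value. They report only what shows in the picture. A call takes as long as a camera call.
- trace(camera, query): "pixels" (420x560 bool, what is visible of it) and "bbox" ([left, top, right, bottom] in pixels, round what is visible of it).
- tip_of(camera, query): "location" ([row, column] in pixels: a listed point, or the origin of a listed thing).
The state is a dict: "clock": time; "qpos": joint angles; "qvel": joint speeds; "joint_efforts": joint torques, N m; "eef_pos": TCP position; "eef_rot": TCP orientation; "wrist_force": force on the tool from outside, world axes, zero at the start; "wrist_torque": the same for the moment, N m; "gripper_width": finger opening in mm.
Only numpy, scipy, OpenCV 4.12 (cv2) and the standard library are available. Lean on these libraries where they do the work, as an engineer would, in place of code of your own. Each camera call takes 0.05 s, during which the arm holds its last target.

TASK

Clear the soldering corner: put the loupe, the rosin puck, the open tin of pins and the grey rubbing block each into the wooden holder made to its size, sitting flat on the holder's floor. Keep the tin level so that no pins spill, and leave the spring clamp and the marker where they lie.

Things in the scene. Friction and masses are not known exactly. Their poses are not given: they have to be found in the camera images.
- loupe: Black loupe, a waisted barrel standing upright with its glass on top, 38 mm across, 34 mm high, 90 g. Origin on its axis at the underside, z up. Grasp the barrel.
- rosin_puck: Amber rosin puck, a low round cake with rounded edges, 51 mm across, 26 mm high, 60 g. Origin on its axis at the underside, z up.
- tin_of_pins: Low round open metal tin with pins fixed in it, 64 mm across, 20 mm high, 90 g. Origin within 2 mm of its axis at the underside, z up. Grasp it across the outside; it must not be tipped by more than 0.5 rad.
- rub_block: Grey oblong rubbing stone with rounded edges lying flat, 27 mm wide (x), 65 mm long (y), 13 mm high, 60 g. Origin at the middle of the underside, z up. Grasp across its width at mid length.
- dish_a: Turned wooden dish with a felt-lined floor, fixed to the bench, the smallest of three. Outside 65 mm across at the rim, 18 mm high; the bore is 12 mm deep, 45 mm across at its floor and flares to 55 mm at the rim; floor 6 mm above the bench. Origin on its axis at the underside, z up.
- dish_b: Turned wooden dish with a felt-lined floor, fixed to the bench, the middle one of three. Outside 78 mm across at the rim, 16 mm high; the bore is 10 mm deep, 58 mm across at its floor and flares to 68 mm at the rim; floor 6 mm above the bench. Origin on its axis at the underside, z up.
- dish_c: Turned wooden dish with a felt-lined floor, fixed to the bench, the largest of three. Outside 92 mm across at the rim, 14 mm high; the bore is 8 mm deep, 72 mm across at its floor and flares to 82 mm at the rim; floor 6 mm above the bench. Origin on its axis at the underside, z up.
- stone_cradle: Oblong wooden cradle, fixed: base plate 55 (x) by 93 mm (y), 6 mm thick; on it a felt-lined nest 35 (x) by 73 mm (y), floor 6 mm above the bench. End and corner cheeks lean outward to a mouth of 43 by 81 mm, 14 mm above the bench. The long sides are open for 37 mm at mid length, so fingers reach down to the plate there. Origin: middle of the underside, z up; either way round will do.
- spring_clamp: Bystander: small pale steel spring clamp lying flat, 27 mm (x) by 58 mm (y), 12 mm high, loose. Origin at the middle of the underside. It stays where it is, within 25 mm.
- marker: Bystander: white felt marker with a black cap lying flat, 13 mm (x) by 109 mm (y), 14 mm high, loose. Origin at the middle of the underside. It stays where it is, within 25 mm. Around the work: tall wine bottles stand to its right, a 27 mm thick board lies at the near right, and an upright rack post stands left of the bench, 0.62 m from the base axis and 59 degrees to the left.

How it is judged:
By the outcome, as a careful person would: the job done as asked, in the order asked, and still so for the second after the job is handed in, with the robot touching nothing.
It also fails if it takes over 86 s, if anything falls off the work surface, if the arm or the gripper's body presses on something with over 40 N, if the wrist force passes 120 N, or if a joint passes its speed limit or range.

## Working session

There is one attempt and no reset: what is moved stays moved. The work goes in short steps, Python scripts to look and compute and a shell command to move; the robot and the scene stay as the last step left them, time stands still between calls to the robot, and variables do not carry over. Pictures are saved under pics/ and viewed, and the job is handed in when it is done.

```bash
mkdir -p pics; ls; python3 - <<'E'
from workcell import r,capture
import cv2
s=r.get_state(); print(s)
for n in("scene","top"):
    c=capture(n); cv2.imwrite(f"pics/{n}0.png",cv2.cvtColor(c["frame"],cv2.COLOR_RGB2BGR)); print(n,c["mtx"],c["dist"],c["rvec"],c["tvec"])
E
```

```text
pics
{'clock': 0.0, 'qpos': array([-1.37517564,  0.52206513, -0.03632623,  1.59998956,  0.02120236,
        1.02108056, -0.11276945]), 'qvel': array([-0.00200932,  0.00139031, -0.00055018,  0.00059961, -0.00162419,
        0.00015521, -0.00076363]), 'joint_efforts': array([ 5.74516325e-04, -9.27101827e+01,  1.98022529e+00, -3.69934559e+01,
        1.78999890e-02,  8.21541500e-03,  8.35019648e-06]), 'eef_pos': array([164.13796286, 602.7211442 , 230.70049035]), 'eef_rot': array([[-9.64882615e-01,  2.62681346e-01, -2.22140413e-04],
       [ 2.62681426e-01,  9.64881950e-01, -1.13603473e-03],
       [-8.40758576e-05, -1.15449233e-03, -9.99999330e-01]]), 'wrist_force': array([ 0.46602596,  0.30680938, -0.05367631]), 'wrist_torque': array([ 0.05321502, -0.00905651,  0.01572188]), 'gripper_width': 85.5709289647238}
scene [[490.15002666   0.         275.97460737]
 [  0.         490.15002666 209.46385672]
 [  0.           0.           1.        ]] [-0.10345996  0.          0.          0.          0.        ] [ 2.14252789 -0.68225869  0.34713557] [-473.83729514  259.32316433  704.91856169]
top [[400.97406547   0.         286.82334636]
 [  0.         400.97406547 210.38080097]
 [  0.           0.           1.        ]] [0.02188145 0.         0.         0.         0.        ] [ 2.14259546 -2.18708826  0.15437246] [ 52.24155005 594.61542882 827.27754227]
```

View pics/scene0.png

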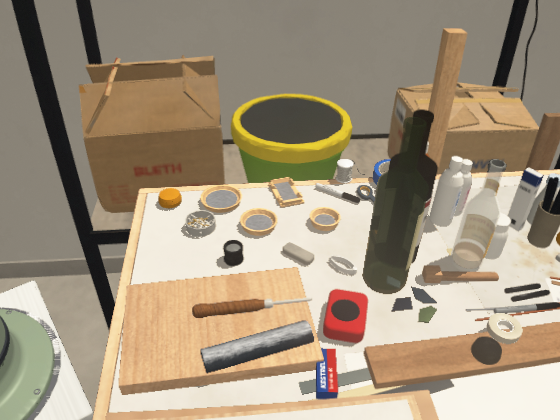

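View pics/top0.png

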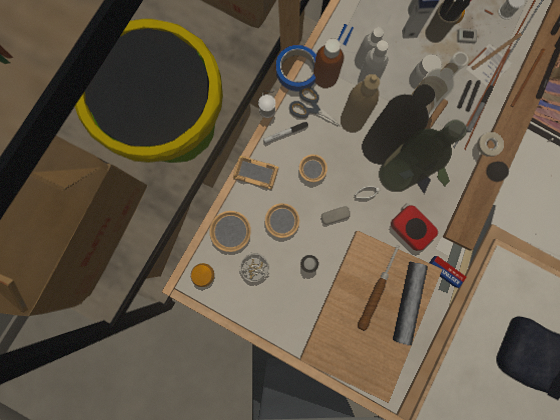

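The top picture shows puck (203,275), tin (254,268), loupe (310,264), block (336,215), clamp (367,192), marker (286,132), dishes at (231,232), (282,221), (313,169), cradle (256,172). I'll measure now.

```bash
cat > h.py <<'E'
import numpy as np, cv2
from workcell import r,capture,order,trace,tip_of
def ray(c,uv,z):
    uv=np.asarray(uv,float).reshape(-1,1,2)
    n=cv2.undistortPoints(uv,c["mtx"],np.array(c["dist"])).reshape(-1,2)
    R=cv2.Rodrigues(np.array(c["rvec"]))[0]; o=-R.T@np.array(c["tvec"])
    d=np.c_[n,np.ones(len(n))]@R
    return o+d*((z-o[2])/d[:,2])[:,None]
def proj(c,P):
    return cv2.projectPoints(np.asarray(P,float).reshape(-1,3),np.array(c["rvec"]),np.array(c["tvec"]),c["mtx"],np.array(c["dist"]))[0].reshape(-1,2)
H=dict(loupe=34,rosin_puck=26,tin_of_pins=20,rub_block=13,dish_a=18,dish_b=16,dish_c=14,stone_cradle=14,spring_clamp=12,marker=14)
E
python3 - <<'E'
from h import *
np.set_printoptions(precision=1,suppress=True)
for n in("top","scene"):
    c=capture(n)
    R=cv2.Rodrigues(np.array(c["rvec"]))[0]; print(n,'cam at',-R.T@np.array(c["tvec"]), 'tcp',proj(c,r.get_state()['eef_pos']),'base',proj(c,[0,0,0]))
    for k in H:
        ds=trace(n,k)
        for d in ds[:2]:
            m=d["pixels"]; ys,xs=np.nonzero(m)
            if len(xs)<5: continue
            P=ray(c,np.c_[xs,ys],H[k]*.8)[:,:2]
            rect=cv2.minAreaRect(P.astype(np.float32))
            print(n,k,round(d["confidence"],2),'cent',P.mean(0),'rect',np.array(rect[0]),np.array(rect[1]),round(rect[2],1),'px',xs.mean().round(),ys.mean().round())
        for d in tip_of(n,k)[:2]:
            rc=d["location"]; print('   tip',round(d["confidence"],2),ray(c,[rc[1],rc[0]],0)[0])
E
```

```text
top cam at [488.   56.2 894.1] tcp [[-86.6 491.8]] base [[312.4 501.9]]
top loupe 0.74 cent [481.3  -3.9] rect [481.2  -3.1] [34.4 36.1] 88.2 px 308.0 263.0
   tip 0.76 [479.3  -7.1   0. ]
top rosin_puck 0.78 cent [462.4 224.5] rect [463.8 224.4] [46.8 42.6] 0.2 px 202.0 275.0
top rosin_puck 0.48 cent [555.1 165.4] rect [555.6 164.8] [85.3 85.3] 44.4 px 229.0 231.0
   tip 0.71 [458.6 224.4   0. ]
top tin_of_pins 0.76 cent [475.7 114.4] rect [475.6 113.9] [58.2 62.1] 44.0 px 254.0 267.0
   tip 0.92 [482.6 114.5   0. ]
top rub_block 0.71 cent [586.1 -66.6] rect [586.2 -66.3] [23.9 61.6] 16.1 px 335.0 215.0
   tip 0.57 [594.  -67.9   0. ]
top dish_a 0.95 cent [578.1  52.3] rect [579.7  52.8] [75.  75.4] 88.8 px 281.0 220.0
top dish_a 0.94 cent [693.3 -20. ] rect [694.3 -20.1] [60.7 61.9] 88.6 px 312.0 168.0
   tip 0.96 [557.  164.4   0. ]
   tip 0.81 [572.2  51.2   0. ]
top dish_b 0.95 cent [578.2  52.3] rect [579.8  52.8] [75.2 75.5] 88.8 px 281.0 220.0
top dish_b 0.94 cent [693.7 -20.1] rect [694.6 -20.3] [60.8 62. ] 88.6 px 312.0 168.0
   tip 0.96 [557.  164.4   0. ]
   tip 0.81 [572
[... 1684 characters left out ...]
 rect [690.9 -19.9] [76.7 60. ] 51.3 px 324.0 218.0
scene dish_b 0.62 cent [552.5 163.1] rect [552.2 164.8] [95.3 84.7] 55.1 px 221.0 198.0
   tip 0.89 [556.2 170.9   0. ]
   tip 0.78 [696.3 -16.2   0. ]
scene dish_c 0.9 cent [690.9 -18.2] rect [692.3 -18.5] [76.9 60.2] 51.3 px 324.0 218.0
scene dish_c 0.62 cent [553.5 165. ] rect [553.3 166.7] [95.6 84.9] 55.1 px 221.0 198.0
   tip 0.89 [556.2 170.9   0. ]
   tip 0.78 [696.3 -16.2   0. ]
scene stone_cradle 0.86 cent [681.6 104. ] rect [682.8 106.3] [108.2  60. ] 72.2 px 285.0 192.0
   tip 0.59 [685.7 101.8   0. ]
scene spring_clamp 0.74 cent [ 632.  -141.5] rect [ 632.5 -140.9] [58.1 32. ] 85.9 px 342.0 265.0
   tip 0.55 [776.3  37.7   0. ]
```

```bash
cat > fit.py <<'E'
from h import *
from scipy.optimize import least_squares
def circ(x,y,rad,z): 
    t=np.linspace(0,2*np.pi,48,endpoint=False); return np.c_[x+rad*np.cos(t),y+rad*np.sin(t),0*t+z]
def box(p,w,l,z):
    a=p[2];R=np.array([[np.cos(a),-np.sin(a)],[np.sin(a),np.cos(a)]])
    q=np.array([[w,l],[-w,l],[-w,-l],[w,-l]])/2@R.T+p[:2]; return np.c_[q,np.full(4,z)]
S=dict(loupe=lambda p:np.r_[circ(*p[:2],19,0),circ(*p[:2],19,34)],
 rosin_puck=lambda p:np.r_[circ(*p[:2],22,0),circ(*p[:2],25.5,6),circ(*p[:2],25.5,19),circ(*p[:2],20,26)],
 tin_of_pins=lambda p:np.r_[circ(*p[:2],32,0),circ(*p[:2],32,20)],
 dish_a=lambda p:np.r_[circ(*p[:2],29,0),circ(*p[:2],32.5,18)],
 dish_b=lambda p:np.r_[circ(*p[:2],35,0),circ(*p[:2],39,16)],
 dish_c=lambda p:np.r_[circ(*p[:2],42,0),circ(*p[:2],46,14)],
 rub_block=lambda p:np.r_[box(p,27,63,3),box(p,25,65,3),box(p,25,65,10),box(p,23,61,13)],
 spring_clamp=lambda p:np.r_[box(p,27,58,0),box(p,27,58,12)],
 marker=lambda p:np.r_[box(p,13,109,2),box(p,13,109,12)],
 stone_cradle=lambda p:np.r_[box(p,55,93,0),box(p,55,93,6),box(p,47,85,14)])
def feat(pts):
    h=cv2.convexHull((pts).astype(np.float32)).reshape(-1,2)
    m=cv2.moments(h.reshape(-1,1,2)); cx,cy=m['m10']/m['m00'],m['m01']/m['m00']
    return np.array([cx,cy]), np.array([m['mu20'],m['mu11'],m['mu02']])/m['m00']
def fit(k,guess,cams,tol=40):
    obs=[]
    for n,c in cams.items():
        best=None
        for d in trace(n,k):
            ys,xs=np.nonzero(d["pixels"])
            if len(xs)<20: continue
            # largest component
            nl,lab,st,_=cv2.connectedComponentsWithStats(d["pixels"].astype(np.uint8))
            i=1+st[1:,4].argmax(); ys,xs=np.nonzero(lab==i)
            q=ray(c,[xs.mean(),ys.mean()],H[k]*.6)[0][:2]
            if np.hypot(*(q-guess[:2]))<tol and best is None: best=(np.c_[xs,ys],d["confidence"])
        if best:
            p=best[0].astype(np.float32); corners=np.concatenate([p+o for o in([-.5,-.5],[.5,-.5],[-.5,.5],[.5,.5])])
            obs.append((n,c,*feat(corners),best[1]))
    yaw=len(guess)>2; out={}
    def solve(ob):
        def f(p):
            o=[]
            for n,c,ce,mu,_ in ob:
                a,b=feat(proj(c,S[k](p))); o+=list(a-ce)
                if yaw: o+=list((b/np.trace(np.diag([b[0],b[2]]))-mu/(mu[0]+mu[2]))*10)
            return o
        return least_squares(f,guess).x
    for o in obs: out[o[0]]=solve([o])
    if len(obs)>1: out['both']=solve(obs)
    return out
E
python3 - <<'E'
from fit import *
np.set_printoptions(precision=2,suppress=True)
cams={n:capture(n) for n in("top","scene")}
for k,g in dict(loupe=[480,-5],rosin_puck=[460,226],tin_of_pins=[475,114],rub_block=[585,-67,.28],dish_a=[692,-20],dish_b=[577,52],dish_c=[555,165],stone_cradle=[687,108,-.31],spring_clamp=[635,-142,0],marker=[780,36,.3]).items():
    for n,v in fit(k,g,cams).items(): print(k,n,v)
E
```

```text
loupe top [482.29  -5.  ]
loupe scene [481.01  -5.1 ]
loupe both [481.6   -5.12]
rosin_puck top [461.21 225.75]
rosin_puck scene [461.17 228.92]
rosin_puck both [460.93 226.69]
tin_of_pins top [475.54 114.84]
tin_of_pins scene [476.51 117.36]
tin_of_pins both [475.8  115.73]
rub_block top [587.31 -67.     0.28]
rub_block scene [585.08 -66.9    0.31]
rub_block both [585.55 -66.82   0.28]
dish_a top [692.17 -20.  ]
dish_a scene [689.3 -20. ]
dish_a both [691.24 -20.  ]
dish_b top [577.31  51.77]
dish_b scene [575.89  53.64]
dish_b both [576.43  52.  ]
dish_c top [556.29 166.51]
dish_c scene [556.24 167.97]
dish_c both [556.16 166.98]
stone_cradle top [689.72 108.    -0.31]
stone_cradle scene [686.32 108.    -0.31]
stone_cradle both [687.   108.    -0.31]
spring_clamp top [ 645.17 -142.      0.  ]
spring_clamp scene [ 635.   -139.46    0.  ]
spring_clamp both [ 637.37 -142.47    0.02]
marker top [780.   36.    0.3]
marker scene [780.   36.    0.3]
marker both [777.2  36.    0.3]
```

```bash
sed -i 's/least_squares(f,guess)/least_squares(f,guess,diff_step=1e-2,x_scale=([1,1,.02] if yaw else [1,1]))/' fit.py
python3 - <<'E'
from fit import *
np.set_printoptions(precision=2,suppress=True)
cams={n:capture(n) for n in("top","scene")}
for k,g in dict(loupe=[480,-5],rosin_puck=[460,226],tin_of_pins=[475,114],rub_block=[585,-67,.28],dish_a=[692,-20],dish_b=[577,52],dish_c=[555,165],stone_cradle=[687,108,-.31],spring_clamp=[635,-142,-.2],marker=[780,36,.3]).items():
    for n,v in fit(k,g,cams).items(): print(k,n,v)
print(r.get_state()['clock'])
E
```

```text
loupe top [482.33  -4.65]
loupe scene [480.45  -5.17]
loupe both [481.4   -4.71]
rosin_puck top [462.56 225.68]
rosin_puck scene [460.49 228.12]
rosin_puck both [461.41 226.52]
tin_of_pins top [476.17 114.66]
tin_of_pins scene [475.69 115.67]
tin_of_pins both [475.85 115.05]
rub_block top [587.24 -67.35   0.32]
rub_block scene [584.01 -66.4    0.24]
rub_block both [585.5  -66.6    0.28]
dish_a top [693.17 -19.66]
dish_a scene [691.77 -16.94]
dish_a both [692.22 -18.36]
dish_b top [576.46  52.03]
dish_b scene [575.71  55.06]
dish_b both [575.79  53.26]
dish_c top [555.73 166.07]
dish_c scene [555.47 167.48]
dish_c both [555.47 166.54]
stone_cradle scene [687.73 112.21  -0.35]
spring_clamp scene [ 633.34 -138.18    0.24]
marker top [779.05  39.53   0.37]
4.4
```

```bash
python3 -m creep '[[0,0,0,0,-40,0,60],[0,0,0,0,-45,0,60],[0,0,0,0,-45,0,60],[0,0,0,0,-40,0,60],[0,0,-7.6,0,0,0,60],[0,0,-7.6,0,0,0,60]]' 30; python3 -c "
from workcell import r;s=r.get_state();print(s['qpos'],s['eef_rot'])"
```

```text
clock: 5.0
eef_pos: [119.3, 438.5, 231.9]
eef_rot: [[-1.0, -0.005, 0.0], [-0.005, 1.0, 0.001], [-0.0, 0.001, -1.0]]
wrist_force: [0.4, 0.9, 0.8]
gripper_width: 59.9
[-1.34745368  0.25155134 -0.10530768  2.02582135  0.0347205   0.86480128
  0.10367252] [[-9.99988164e-01 -4.85068089e-03  3.78008642e-04]
 [-4.85029559e-03  9.99987724e-01  1.01360979e-03]
 [-3.82920699e-04  1.01176434e-03 -9.99999415e-01]]
```

```bash
python3 -m creep '[[0,0,0,-46,-18,0,60],[0,0,0,-45,-22,0,60],[0,0,0,-42,-24,0,60],[0,0,0,-38,-29,0,60],[0,0,0,-32,-33,0,60],[0,0,0,-28,-34,0,60],[0,0,0,-26,-35,0,60],[0,0,0,-24,-38,0,60]]'; python3 -c "
from workcell import r;s=r.get_state();print(s['qpos'])"
```

```text
clock: 5.8
eef_pos: [401.4, 204.5, 231.5]
eef_rot: [[-1.0, 0.0, 0.001], [0.0, 1.0, 0.0], [-0.001, 0.0, -1.0]]
wrist_force: [0.7, 1.6, -0.4]
gripper_width: 60.0
[-0.69579351  0.24428075  0.11063285  2.04358267 -0.03546591  0.85478094
  1.00532221]
```

```bash
python3 -m creep '[[0,0,0,-16,-42,10,60],[0,0,0,-16,-42,20,60],[0,0,0,-16,-42,25,60],[0,0,0,-16,-42,25,60],[0,0,0,-16,-41,20,60],[0,0,0,0,0,0,60]]'; python3 - <<'E'
from h import *
s=r.get_state();print(s['qpos'])
for n in("top","scene"):
    c=capture(n); cv2.imwrite(f"pics/{n}1.png",cv2.cvtColor(c["frame"],cv2.COLOR_RGB2BGR)); print(proj(c,s['eef_pos']))
E
```

```text
clock: 6.4
eef_pos: [479.5, -6.5, 130.7]
eef_rot: [[-1.0, 0.008, -0.002], [0.008, 1.0, -0.002], [0.002, -0.002, -1.0]]
wrist_force: [-0.2, 1.3, 1.0]
gripper_width: 60.0
[-0.23938643  0.4527474   0.16560995  2.07133074 -0.11927851  0.62862684
  1.56973692]
[[313.60139857 264.67569515]]
[[230.21681905 204.60164942]]
```

View pics/scene1.png

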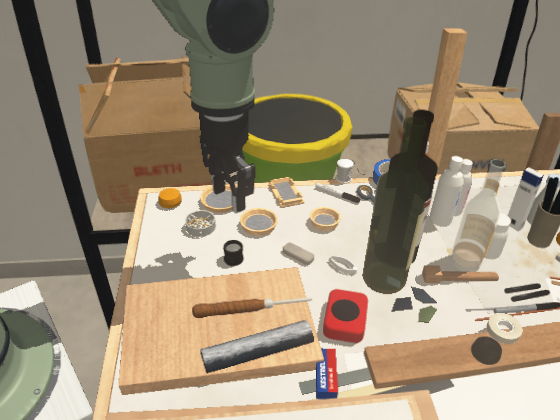

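View pics/top1.png

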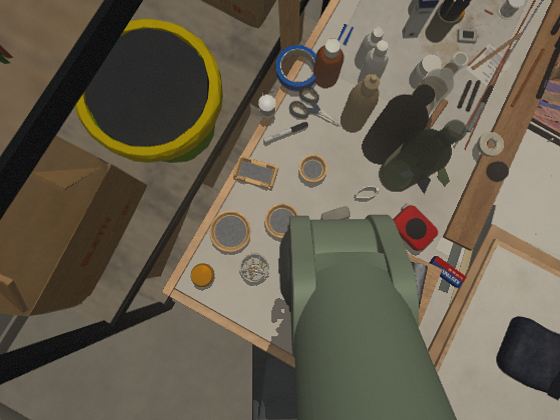

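The scene picture shows the gripper over the loupe (tips near (235,200), loupe at (233,252)), path clear. Descend and grasp.

```bash
python3 -m creep '[[0,0,0,-2,2,40,60],[0,0,0,0,0,40,60],[0,0,0,0,0,30,60],[0,0,0,0,0,9,60],[0,0,0,0,0,0,60]]'; python3 -m creep '[[0,0,0,0,0,0,10],[0,0,0,0,0,0,10],[0,0,0,0,0,0,10],[0,0,0,0,0,0,10],[0,0,0,0,0,0,10],[0,0,0,0,0,0,10]]' 30
```

```text
clock: 7.0
eef_pos: [481.0, 2.0, 13.6]
eef_rot: [[-1.0, -0.001, -0.001], [-0.001, 1.0, 0.0], [0.001, 0.0, -1.0]]
wrist_force: [0.1, -0.1, 0.8]
gripper_width: 59.8
clock: 7.6
eef_pos: [482.3, 1.4, 15.4]
eef_rot: [[-1.0, 0.001, 0.003], [0.001, 1.0, 0.0], [-0.003, 0.0, -1.0]]
wrist_force: [-2.0, -0.2, 10.8]
gripper_width: 34.8
```

```bash
python3 -m creep '[[0,0,0,0,0,0,10],[0,0,0,0,0,0,10]]' 30;  python3 -m creep '[[0,0,0,0,0,-10,10],[0,0,0,0,0,-20,10],[0,0,0,0,0,-30,10],[0,0,0,0,0,0,10]]' 30; python3 - <<'E'
from h import *
s=r.get_state();print(s['qpos'])
for n in("scene",):
    c=capture(n); f=c["frame"][100:320,120:400]; cv2.imwrite(f"pics/{n}2.png",cv2.cvtColor(cv2.resize(f,None,fx=2.5,fy=2.5),cv2.COLOR_RGB2BGR)); print(proj(c,s['eef_pos']))
E
```

```text
clock: 7.8
eef_pos: [482.3, 1.4, 15.4]
eef_rot: [[-1.0, 0.001, 0.003], [0.001, 1.0, 0.0], [-0.003, 0.0, -1.0]]
wrist_force: [-0.2, 0.2, 11.2]
gripper_width: 34.7
clock: 8.2
eef_pos: [483.2, 1.3, 77.7]
eef_rot: [[-1.0, 0.001, 0.006], [0.001, 1.0, 0.001], [-0.006, 0.001, -1.0]]
wrist_force: [-0.2, -0.6, -2.7]
gripper_width: 34.5
[-0.22840707  0.55054592  0.13552092  2.09781223 -0.14924996  0.49630991
  1.58842742]
[[231.11604397 225.20704577]]
```

View pics/scene2.png

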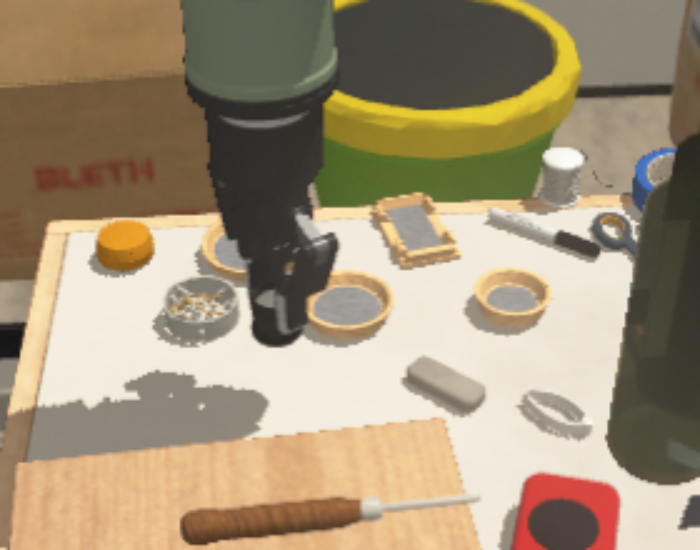

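Loupe is held at the waist (bottom at about (231,234) in the scene picture). Moving over dish_a.

```bash
python3 -m creep '[[0,0,0,-35,-4,0,10],[0,0,0,-45,-4,0,10],[0,0,0,-45,-4,0,10],[0,0,0,-44,-4,0,10],[0,0,0,-40,-4,0,10],[0,0,0,0,0,0,10],[0,0,0,0,0,0,10],[0,0,0,0,0,0,10]]' 30; python3 - <<'E'
from h import *
s=r.get_state();print(s['qpos'],s['eef_pos'])
p=s['eef_pos']
for n in("top","scene"):
    c=capture(n); print(n,proj(c,p),proj(c,p+[0,0,-15.4]), proj(c,[692.2,-18.4,6]))
    if n=="scene": f=c["frame"][120:300,220:440]; cv2.imwrite(f"pics/{n}3.png",cv2.cvtColor(cv2.resize(f,None,fx=3.3,fy=3.3,interpolation=cv2.INTER_CUBIC),cv2.COLOR_RGB2BGR))
E
```

```text
clock: 9.05
eef_pos: [689.2, -18.7, 73.3]
eef_rot: [[-1.0, 0.0, -0.001], [0.0, 1.0, 0.0], [0.001, 0.0, -1.0]]
wrist_force: [0.2, -0.4, -0.9]
gripper_width: 34.9
[-0.14904963  0.80927295  0.14860973  1.52857869 -0.14784042  0.81613786
  1.62607957] [689.19360883 -18.73479815  73.34316429]
top [[314.16324004 163.3424981 ]] [[313.55815935 165.08409083]] [[311.48161984 169.22588787]]
scene [[325.65520719 194.3046165 ]] [[325.1197544  200.56095233]] [[324.38766419 220.20344738]]
```

View pics/scene3.png

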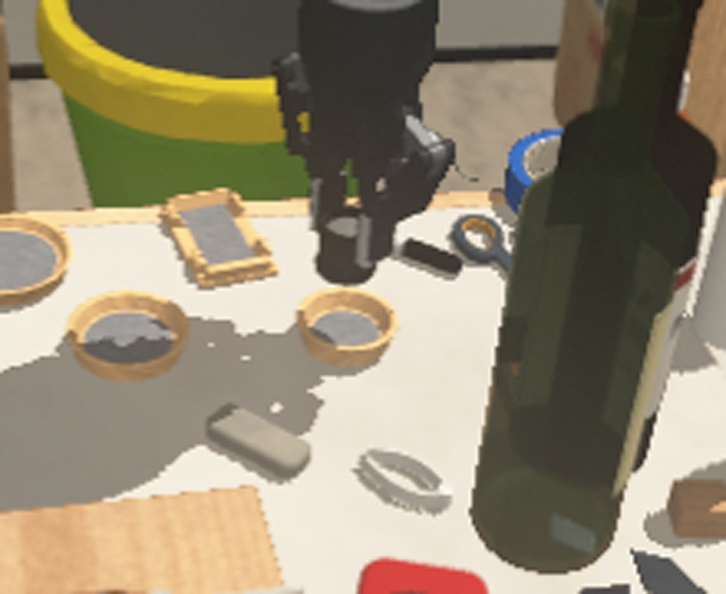

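```bash
python3 -m creep '[[0,0,0,-3,0,20,10],[0,0,0,0,0,15,10],[0,0,0,0,0,6,10],[0,0,0,0,0,3,10],[0,0,0,0,0,0,10],[0,0,0,0,0,0,10],[0,0,0,0,0,0,10]]' 30
```

```text
clock: 9.85
eef_pos: [693.6, -19.0, 30.3]
eef_rot: [[-1.0, 0.001, 0.001], [0.001, 1.0, -0.0], [-0.001, -0.0, -1.0]]
wrist_force: [-0.5, 0.1, -0.9]
gripper_width: 34.9
```

```bash
python3 -m creep '[[0,0,0,1.5,0.5,4,10],[0,0,0,0,0,2,10],[0,0,0,0,0,1.5,10],[0,0,0,0,0,0,10],[0,0,0,0,0,0,10]]' 30;  python3 - <<'E'
from h import *
c=capture("scene");f=c["frame"][150:270,260:400]; cv2.imwrite(f"pics/scene4.png",cv2.cvtColor(cv2.resize(f,None,fx=5,fy=5,interpolation=cv2.INTER_CUBIC),cv2.COLOR_RGB2BGR))
E
```

```text
clock: 10.35
eef_pos: [691.8, -18.4, 22.2]
eef_rot: [[-1.0, 0.001, -0.0], [0.001, 1.0, -0.0], [0.0, -0.0, -1.0]]
wrist_force: [0.2, 0.0, -0.9]
gripper_width: 34.6
```

View pics/scene4.png

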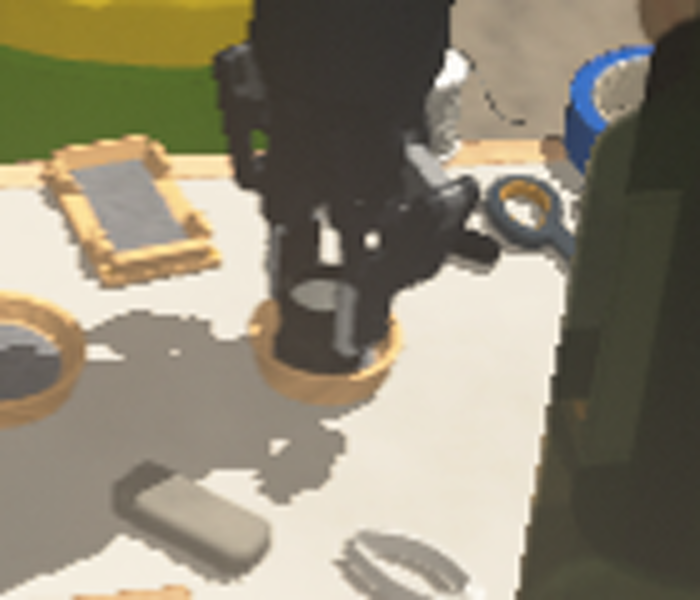

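The loupe is inside the dish, centred, still carrying its weight; lower until contact.

```bash
python3 -m creep '[[0,0,0,0,0,1,10],[0,0,0,0,0,0.5,10],[0,0,0,0,0,0,10]]' 30
```

```text
clock: 10.7
eef_pos: [692.1, -18.5, 21.5]
eef_rot: [[-1.0, 0.001, 0.001], [0.001, 1.0, 0.0], [-0.001, 0.0, -1.0]]
wrist_force: [-3.5, -0.0, 9.5]
gripper_width: 34.5
```

```bash
python3 -m creep '[[0,0,0,0,0,-0.5,55],[0,0,0,0,0,0,55],[0,0,0,0,0,0,55],[0,0,0,0,0,-15,55],[0,0,0,0,0,-35,60],[0,0,0,0,0,-35,66],[0,0,0,0,0,0,66]]' 30
```

```text
clock: 11.4
eef_pos: [694.4, -18.7, 112.2]
eef_rot: [[-1.0, 0.001, 0.008], [0.001, 1.0, 0.0], [-0.008, 0.0, -1.0]]
wrist_force: [1.2, 0.5, 0.1]
gripper_width: 66.1
```

```bash
python3 -m creep '[[0,0,0,20,22,0,66],[0,0,0,30,32,0,66],[0,0,0,32,33,0,66],[0,0,0,32,33,0,66],[0,0,0,32,33,0,66],[0,0,0,32,33,0,66],[0,0,0,32,33,0,66],[0,0,0,23,26,0,66]]' 30;python3 -m creep '[[0,0,0,0,0,20,66],[0,0,0,0,0,20,66],[0,0,0,0,0,10,66],[0,0,0,0,0,0,66],[0,0,0,0,0,0,66]]' 
python3 - <<'E'
from fit import *
np.set_printoptions(precision=2,suppress=True)
c=capture("scene"); cams=dict(scene=c); print(fit("loupe",[692,-18],cams))
top=capture("top");print(fit("loupe",[692,-18],dict(top=top)))
f=c["frame"][100:280,130:370]; cv2.imwrite(f"pics/scene5.png",cv2.cvtColor(cv2.resize(f,None,fx=3.3,fy=3.3,interpolation=cv2.INTER_CUBIC),cv2.COLOR_RGB2BGR))
E
```

```text
clock: 12.2
eef_pos: [457.0, 228.6, 106.9]
eef_rot: [[-1.0, -0.001, 0.0], [-0.001, 1.0, 0.001], [-0.0, 0.001, -1.0]]
wrist_force: [0.0, 0.6, -0.9]
gripper_width: 65.7
clock: 12.7
eef_pos: [459.3, 226.5, 56.8]
eef_rot: [[-1.0, 0.001, 0.0], [0.001, 1.0, 0.0], [-0.0, 0.0, -1.0]]
wrist_force: [0.4, 0.4, 0.8]
gripper_width: 65.7
{'scene': array([695.85,  -9.82])}
{'top': array([691.79, -19.33])}
```

View pics/scene5.png

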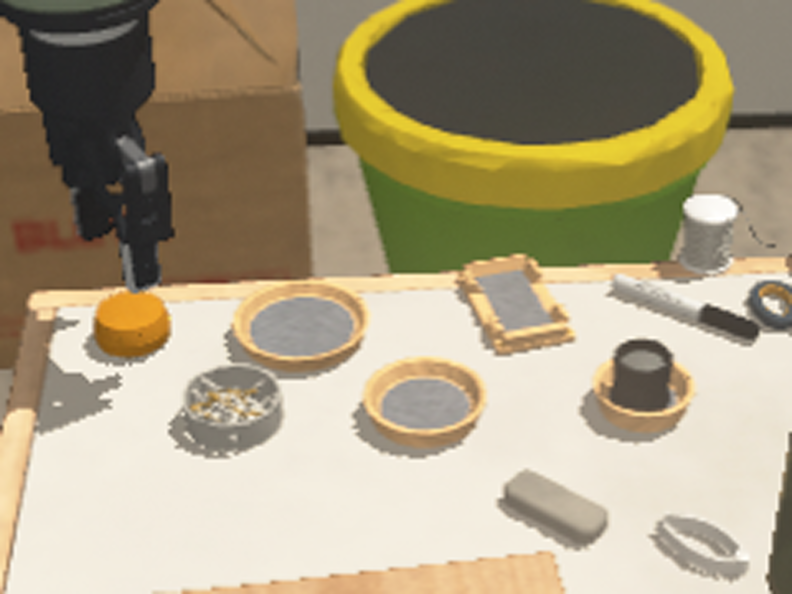

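Loupe sits flat in dish_a (crop (640,385)). The puck is near the bench's corner frame; check how close before descending.

```bash
python3 - <<'E'
from h import *
np.set_printoptions(precision=1,suppress=True)
c=capture("top")
f=c["frame"][220:330,140:300]; cv2.imwrite("pics/top5.png",cv2.cvtColor(cv2.resize(f,None,fx=5,fy=5,interpolation=cv2.INTER_CUBIC),cv2.COLOR_RGB2BGR))
print(ray(c,[[170,292],[180,275],[203,234],[300,355]],0))
c=capture("scene")
f=c["frame"][150:260,110:250]; cv2.imwrite("pics/scene6.png",cv2.cvtColor(cv2.resize(f,None,fx=5,fy=5,interpolation=cv2.INTER_CUBIC),cv2.COLOR_RGB2BGR))
E
```

```text
[[426.2 297.3   0. ]
 [462.2 276.2   0. ]
 [551.  226.6   0. ]
 [287.   17.8   0. ]]
```

View pics/top5.png

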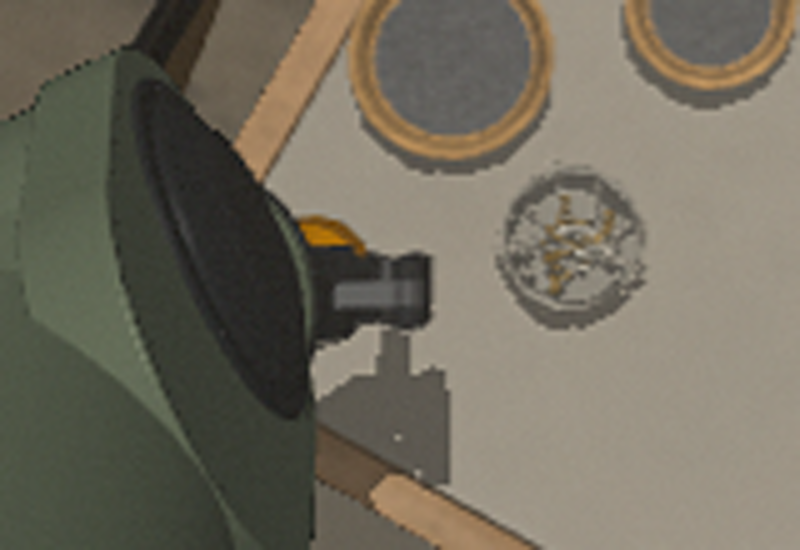

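View pics/scene6.png

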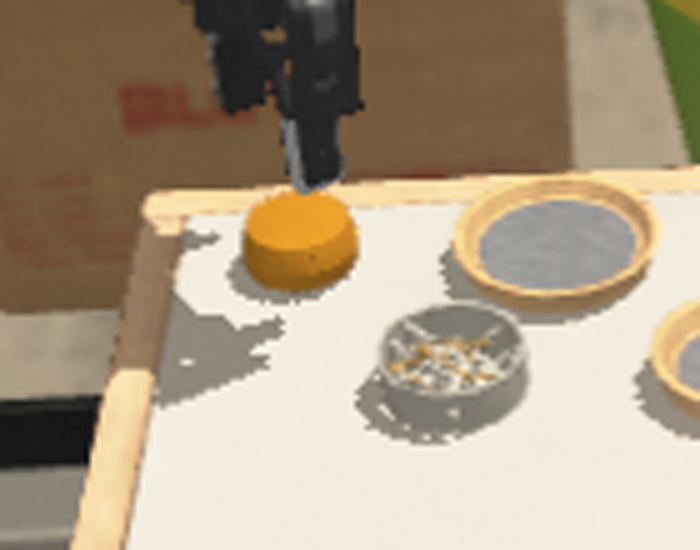

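Frame's back rail is ~30 mm from the puck's axis, so I'll turn the jaws to −15° (clear of both rails).

```bash
python3 -m creep '[[0,0,8,0,0,0,62],[0,0,8,0,0,0,62],[0,0,8,0,0,0,62],[0,0,8,0,0,0,62],[0,0,8,0,0,0,62],[0,0,8,0,0,0,62],[0,0,8,0,0,0,62],[0,0,8,0,0,0,62]]';python3 -m creep '[[0,0,8,0,0,0,62],[0,0,8,0,0,0,62],[0,0,8,0,0,0,62],[0,0,8,0,0,0,62],[0,0,8,0,0,0,62],[0,0,1,0,0,0,62],[0,0,0,0,0,0,62]]' 
cat > to.py <<'E'
import sys,numpy as np
from workcell import r
s=r.get_state();R=s['eef_rot'];p=s['eef_pos'];t=np.array(list(map(float,sys.argv[1:4])))
print('q',s['qpos'].round(2),'jaw',np.degrees(np.arctan2(R[1,1],R[0,1])).round(1),'tilt',np.degrees(np.arccos(-R[2,2])).round(2),'shift tool',(R.T@(t-p)).round(1))
E
python3 to.py 461.4 226.5 7.5
```

```text
clock: 13.8
eef_pos: [459.0, 226.9, 56.4]
eef_rot: [[-0.433, 0.902, 0.0], [0.902, 0.433, 0.0], [0.0, 0.0, -1.0]]
wrist_force: [-0.2, 0.7, -0.6]
gripper_width: 61.9
clock: 14.5
eef_pos: [458.9, 226.8, 56.2]
eef_rot: [[0.256, 0.967, 0.0], [0.967, -0.256, -0.0], [-0.0, 0.0, -1.0]]
wrist_force: [-0.4, -0.3, -0.7]
gripper_width: 62.2
q [-1.01  0.73  0.62  2.05 -0.75  0.6  -0.13] jaw -14.8 tilt 0.01 shift tool [ 0.3  2.5 48.7]
```

```bash
python3 -m creep '[[0,0,0,0,2.5,20,62],[0,0,0,0,0,15,62],[0,0,0,0,0,9,62],[0,0,0,0,0,3,62],[0,0,0,0,0,0,62],[0,0,0,0,0,0,62]]'; python3 to.py 461.4 226.5 7.5
```

```text
clock: 15.1
eef_pos: [461.6, 226.0, 9.6]
eef_rot: [[0.259, 0.966, 0.0], [0.966, -0.259, 0.0], [0.0, 0.0, -1.0]]
wrist_force: [-0.1, 0.5, 1.2]
gripper_width: 61.9
q [-0.95  0.8   0.53  2.05 -0.82  0.52 -0.07] jaw -15.0 tilt 0.02 shift tool [ 0.4 -0.3  2.1]
```

```bash
python3 -m creep '[[0,0,0,0,0,2,20],[0,0,0,0,0,0,20],[0,0,0,0,0,0,20],[0,0,0,0,0,0,20],[0,0,0,0,0,0,20],[0,0,0,0,0,0,20]]' 30
```

```text
clock: 15.7
eef_pos: [461.6, 226.3, 8.0]
eef_rot: [[0.259, 0.966, 0.001], [0.966, -0.259, 0.001], [0.001, 0.0, -1.0]]
wrist_force: [-2.7, -1.2, 15.1]
gripper_width: 47.6
```

```bash
python3 - <<'E'
from h import *
s=r.get_state();print(s['gripper_width'],s['eef_pos'])
c=capture("scene")
f=c["frame"][130:250,110:250]; cv2.imwrite("pics/scene7.png",cv2.cvtColor(cv2.resize(f,None,fx=5,fy=5,interpolation=cv2.INTER_CUBIC),cv2.COLOR_RGB2BGR))
E
```

```text
47.590398996058234 [461.59642069 226.33368316   7.9591115 ]
```

View pics/scene7.png

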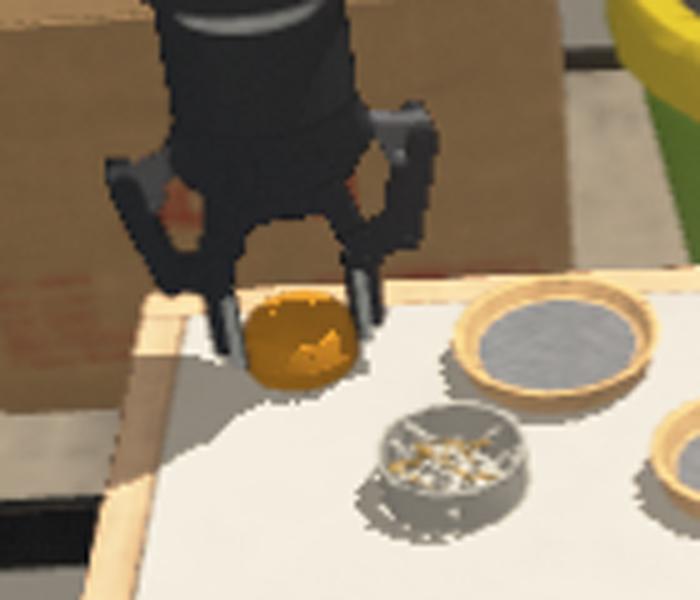

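Fingers sit around the puck's flank (crop (300,340)). Lift gently and check.

```bash
python3 -m creep '[[0,0,0,0,0,-5,20],[0,0,0,0,0,-15,20],[0,0,0,0,0,-20,20],[0,0,0,0,0,-10,20],[0,0,0,0,0,0,20],[0,0,0,0,0,0,20]]' 30; python3 - <<'E'
from h import *
s=r.get_state();p=s['eef_pos']
c=capture("scene");print(proj(c,p),proj(c,p-[0,0,8]))
f=c["frame"][110:230,110:250]; cv2.imwrite("pics/scene8.png",cv2.cvtColor(cv2.resize(f,None,fx=5,fy=5,interpolation=cv2.INTER_CUBIC),cv2.COLOR_RGB2BGR))
E
python3 to.py 575.8 53 60
```

```text
clock: 16.35
eef_pos: [461.2, 226.3, 56.9]
eef_rot: [[0.259, 0.966, -0.0], [0.966, -0.259, 0.0], [0.0, -0.0, -1.0]]
wrist_force: [0.1, -0.2, -1.4]
gripper_width: 47.6
[[167.24462505 181.19883718]] [[167.71280793 184.31662617]]
q [-1.01  0.73  0.62  2.04 -0.75  0.61 -0.13] jaw -15.0 tilt 0.03 shift tool [-137.5  155.7   -3.4]
```

View pics/scene8.png

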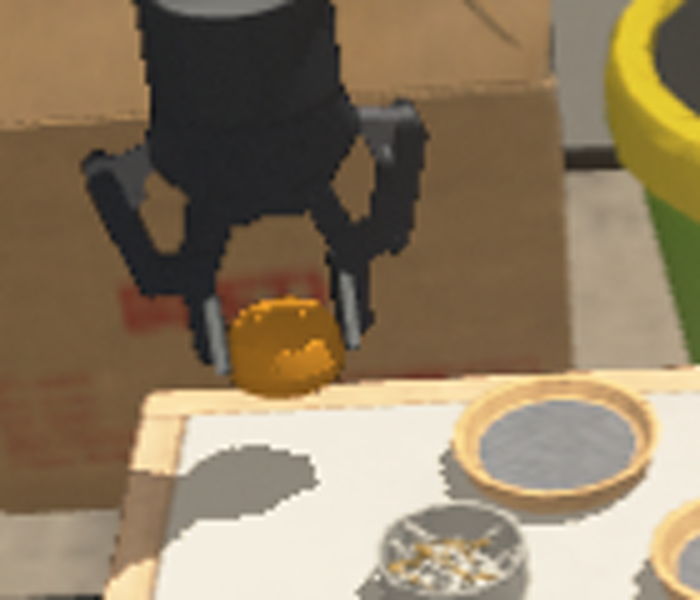

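```bash
python3 -m creep '[[0,0,0,-20,22,0,20],[0,0,0,-30,34,0,20],[0,0,0,-30,34,0,20],[0,0,0,-30,34,0,20],[0,0,0,-27.5,31.7,0,20],[0,0,0,0,0,0,20],[0,0,0,0,0,0,20],[0,0,0,0,0,0,20]]' 30; python3 to.py 576.2 52.8 15;  python3 - <<'E'
from h import *
s=r.get_state();p=s['eef_pos']
c=capture("scene");print(proj(c,p),proj(c,p-[0,0,8]),proj(c,[576.2,52.8,6]))
f=c["frame"][130:260,180:330]; cv2.imwrite("pics/scene9.png",cv2.cvtColor(cv2.resize(f,None,fx=5,fy=5,interpolation=cv2.INTER_CUBIC)[:600],cv2.COLOR_RGB2BGR))
E
```

```text
clock: 17.2
eef_pos: [575.4, 53.7, 56.5]
eef_rot: [[0.259, 0.966, -0.001], [0.966, -0.259, 0.0], [0.0, -0.001, -1.0]]
wrist_force: [-0.0, 0.1, -0.3]
gripper_width: 47.1
q [-0.6   0.79  0.61  1.87 -0.69  0.7   0.15] jaw -15.0 tilt 0.08 shift tool [-0.7  1.1 41.5]
[[257.55465014 202.87050438]] [[257.61326535 206.08352493]] [[258.50825969 222.70654329]]
```

View pics/scene9.png

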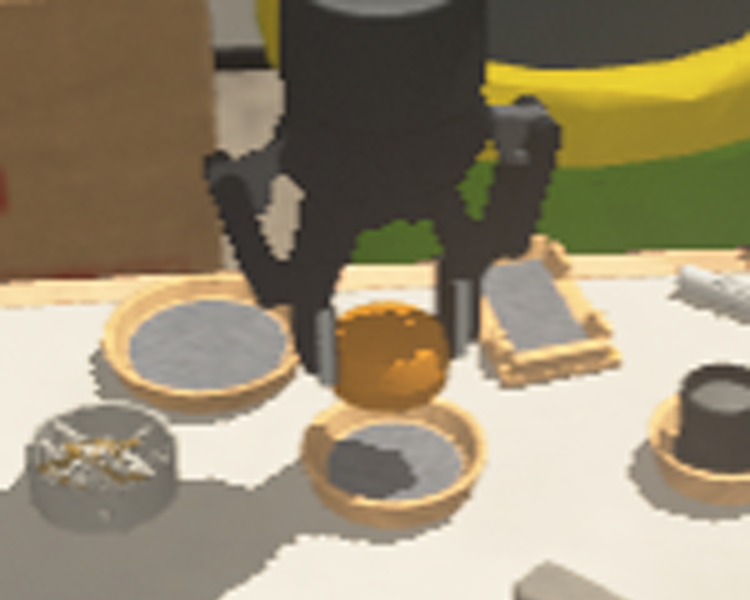

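Puck centre column ~391, dish column ~395: shift ~1 mm as computed and descend.

```bash
python3 -m creep '[[0,0,0,-0.7,1.1,15,20],[0,0,0,0,0,15,20],[0,0,0,0,0,7,20],[0,0,0,0,0,3,20],[0,0,0,0,0,0,20],[0,0,0,0,0,0,20]]' 30; python3 to.py 576.2 52.8 14
```

```text
clock: 17.85
eef_pos: [577.1, 51.8, 17.4]
eef_rot: [[0.259, 0.966, 0.0], [0.966, -0.259, -0.0], [0.0, 0.0, -1.0]]
wrist_force: [0.1, 0.1, -0.9]
gripper_width: 47.7
q [-0.56  0.85  0.55  1.87 -0.73  0.63  0.19] jaw -15.0 tilt 0.01 shift tool [ 0.7 -1.1  3.4]
```

```bash
python3 -m creep '[[0,0,0,0.7,-1,1.5,20],[0,0,0,0,0,1.2,20],[0,0,0,0,0,0,20],[0,0,0,0,0,0,20]]' 30;  python3 -m creep '[[0,0,0,0,0,1,20],[0,0,0,0,0,0,20]]' 30;python3 - <<'E'
from h import *
c=capture("scene")
f=c["frame"][150:260,190:330]; cv2.imwrite("pics/scene10.png",cv2.cvtColor(cv2.resize(f,None,fx=5,fy=5,interpolation=cv2.INTER_CUBIC),cv2.COLOR_RGB2BGR))
E
```

```text
clock: 18.25
eef_pos: [576.2, 52.9, 14.6]
eef_rot: [[0.259, 0.966, 0.0], [0.966, -0.259, 0.0], [0.0, 0.0, -1.0]]
wrist_force: [-0.6, -0.2, -0.9]
gripper_width: 47.5
clock: 18.45
eef_pos: [576.3, 52.8, 14.1]
eef_rot: [[0.259, 0.966, 0.0], [0.966, -0.259, 0.0], [0.001, 0.0, -1.0]]
wrist_force: [-3.0, -0.1, 11.8]
gripper_width: 47.3
```

View pics/scene10.png

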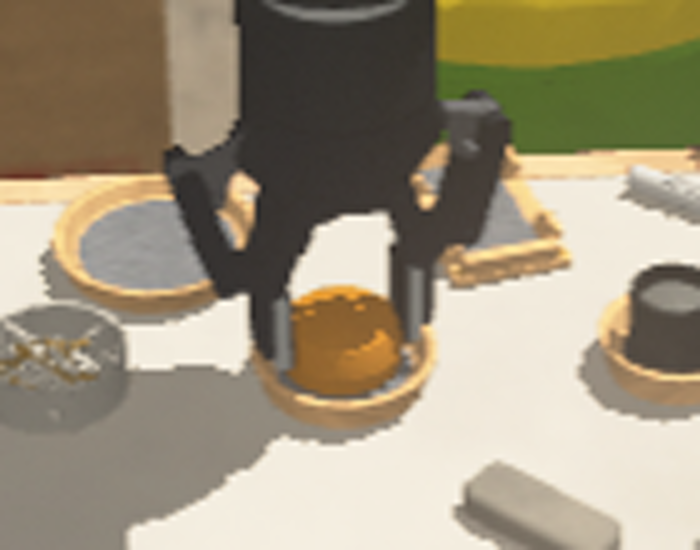

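```bash
python3 -m creep '[[0,0,0,0,0,-0.5,62],[0,0,0,0,0,0,62],[0,0,0,0,0,0,62],[0,0,0,0,0,-12,65],[0,0,0,0,0,-30,78],[0,0,0,0,0,-25,78],[0,0,0,0,0,0,78],[0,0,0,0,0,0,78]]'; python3 to.py 475.9 115 60
```

```text
clock: 19.3
eef_pos: [576.4, 53.2, 81.7]
eef_rot: [[0.259, 0.966, 0.001], [0.966, -0.259, 0.0], [0.001, 0.001, -1.0]]
wrist_force: [-0.5, -0.6, -0.5]
gripper_width: 78.0
q [-0.62  0.76  0.64  1.86 -0.66  0.74  0.13] jaw -15.0 tilt 0.07 shift tool [  33.7 -113.1   21.6]
```

```bash
python3 -m creep '[[0,0,0,11.2,-37.7,0,78],[0,0,0,11.2,-37.7,0,78],[0,0,0,11.2,-37.7,0,78],[0,0,7.5,0,0,0,78],[0,0,7.5,0,0,0,78],[0,0,7.5,0,0,0,78],[0,0,7.5,0,0,0,78],[0,0,7.5,0,0,0,78]]'; python3 -m creep '[[0,0,7.5,0,0,10,78],[0,0,0,0,0,10,78],[0,0,0,0,0,0,78],[0,0,0,0,0,0,78]]'
python3 to.py 475.9 115 3; python3 - <<'E'
from fit import *
np.set_printoptions(precision=2,suppress=True)
c=capture("scene");print(fit("tin_of_pins",[476,115],dict(scene=c)))
t=capture("top"); print(fit("rosin_puck",[576,53],dict(top=t)))
p=r.get_state()['eef_pos'];print(proj(c,p))
f=c["frame"][130:260,130:290]; cv2.imwrite("pics/scene11.png",cv2.cvtColor(cv2.resize(f,None,fx=4.5,fy=4.5,interpolation=cv2.INTER_CUBIC),cv2.COLOR_RGB2BGR))
E
```

```text
clock: 20.1
eef_pos: [475.2, 114.5, 80.5]
eef_rot: [[0.797, 0.604, -0.001], [0.604, -0.797, -0.001], [-0.001, -0.0, -1.0]]
wrist_force: [-0.7, -0.2, -1.5]
gripper_width: 77.6
clock: 20.5
eef_pos: [475.4, 114.3, 60.8]
eef_rot: [[0.865, 0.502, -0.001], [0.502, -0.865, -0.0], [-0.001, -0.0, -1.0]]
wrist_force: [0.6, -0.5, -0.5]
gripper_width: 77.9
q [-0.92  0.77  0.8   2.11 -0.94  0.67 -0.51] jaw -59.9 tilt 0.05 shift tool [ 0.8 -0.3 57.8]
{'scene': array([476.83, 115.91])}
{'top': array([576.74,  53.43])}
[[198.31 203.07]]
```

View pics/scene11.png

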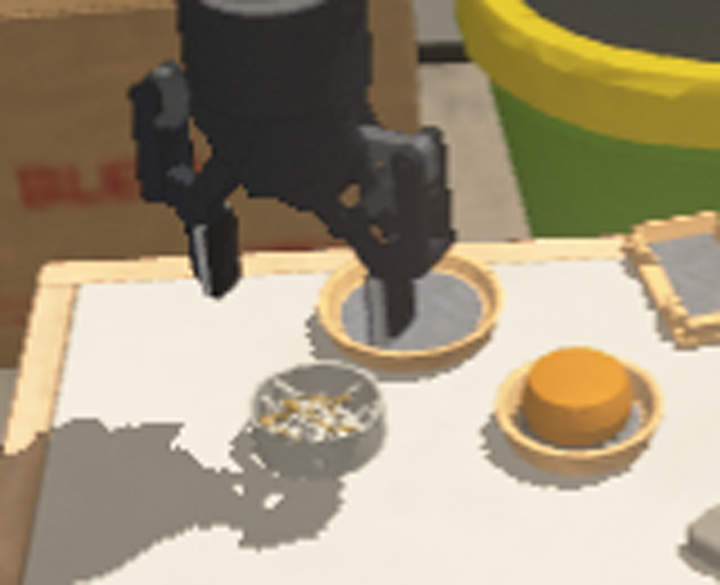

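Puck sits flat in dish_b (crop (580,400)); gripper stands over the tin. Descend.

```bash
python3 -m creep '[[0,0,0,0.8,0,20,78],[0,0,0,0,0,20,78],[0,0,0,0,0,12,78],[0,0,0,0,0,3,78],[0,0,0,0,0,0,78],[0,0,0,0,0,0,78]]'; python3 to.py 475.9 115.2 2.5; python3 - <<'E'
from fit import *
c=capture("scene")
f=c["frame"][130:260,130:290]; cv2.imwrite("pics/scene12.png",cv2.cvtColor(cv2.resize(f,None,fx=4.5,fy=4.5,interpolation=cv2.INTER_CUBIC),cv2.COLOR_RGB2BGR))
E
```

```text
clock: 21.3
eef_pos: [476.7, 115.0, 6.6]
eef_rot: [[0.866, 0.5, 0.001], [0.5, -0.866, 0.0], [0.001, 0.0, -1.0]]
wrist_force: [0.1, 0.4, -0.7]
gripper_width: 78.2
q [-0.84  0.85  0.68  2.11 -1.06  0.57 -0.42] jaw -60.0 tilt 0.04 shift tool [-0.6 -0.6  4.1]
```

View pics/scene12.png

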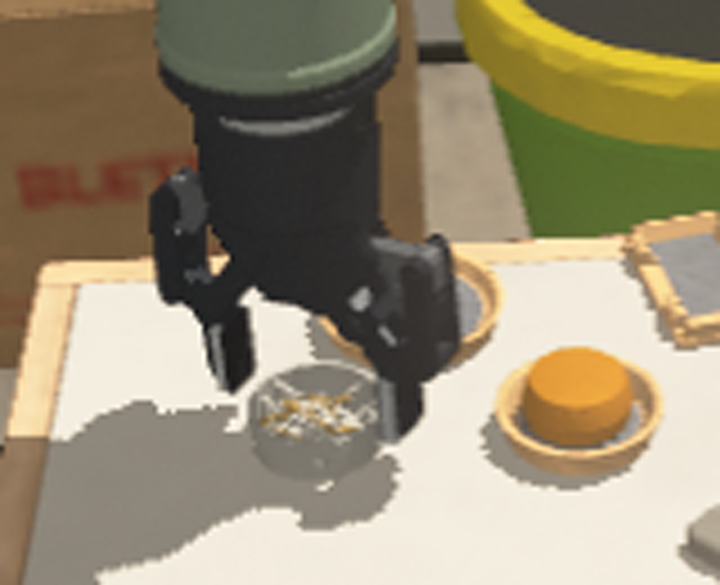

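The fingers straddle the tin evenly. Lower 4 mm and close.

```bash
python3 -m creep '[[0,0,0,-0.5,-0.5,4,78],[0,0,0,0,0,0,78],[0,0,0,0,0,0,45],[0,0,0,0,0,0,45],[0,0,0,0,0,0,45],[0,0,0,0,0,0,45],[0,0,0,0,0,0,45]]' 30; python3 to.py 475.9 115.2 2.5; python3 -m creep '[[0,0,0,0,0,-2,45],[0,0,0,0,0,-5,45],[0,0,0,0,0,-8,45],[0,0,0,0,0,0,45],[0,0,0,0,0,0,45]]' 30; python3 - <<'E'
from fit import *
c=capture("scene")
f=c["frame"][130:260,130:290]; cv2.imwrite("pics/scene13.png",cv2.cvtColor(cv2.resize(f,None,fx=4.5,fy=4.5,interpolation=cv2.INTER_CUBIC),cv2.COLOR_RGB2BGR))
E
```

```text
clock: 22.05
eef_pos: [475.7, 115.2, 2.4]
eef_rot: [[0.866, 0.499, 0.0], [0.499, -0.866, 0.0], [0.0, -0.0, -1.0]]
wrist_force: [-2.9, -0.2, 11.0]
gripper_width: 58.2
q [-0.83  0.85  0.67  2.11 -1.07  0.56 -0.41] jaw -60.0 tilt 0.02 shift tool [ 0.2  0.1 -0.1]
clock: 22.55
eef_pos: [475.8, 115.5, 17.2]
eef_rot: [[0.866, 0.5, 0.0], [0.5, -0.866, 0.0], [0.0, 0.0, -1.0]]
wrist_force: [0.4, 0.4, -0.6]
gripper_width: 58.1
```

View pics/scene13.png

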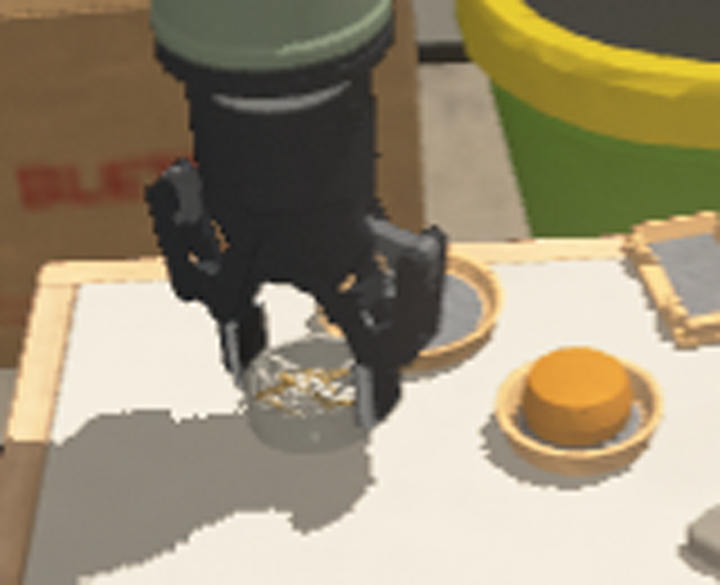

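```bash
python3 -m creep '[[0,0,0,0,0,-15,45],[0,0,0,0,0,-18,45],[0,0,0,0,0,-5,45],[0,0,0,0,0,0,45]]' 30; python3 to.py 555.6 166.4 55
```

```text
clock: 23.0
eef_pos: [475.9, 115.5, 55.1]
eef_rot: [[0.866, 0.5, 0.001], [0.5, -0.866, 0.0], [0.001, -0.0, -1.0]]
wrist_force: [-0.0, -0.9, -1.3]
gripper_width: 58.1
q [-0.91  0.78  0.79  2.11 -0.95  0.66 -0.5 ] jaw -60.0 tilt 0.05 shift tool [94.5 -4.2  0.2]
```

```bash
python3 -m creep '[[0,0,0,15,-0.7,0,45],[0,0,0,25,-1,0,45],[0,0,0,25,-1,0,45],[0,0,0,20,-1,0,45],[0,0,0,9.5,-0.5,0,45],[0,0,0,0,0,0,45],[0,0,0,0,0,0,45]]' 30; python3 to.py 555.6 166.4 11; python3 - <<'E'
from fit import *
np.set_printoptions(precision=2,suppress=True)
c=capture("scene"); p=r.get_state()['eef_pos']
print(proj(c,p-[0,0,2.4]),proj(c,[555.6,166.4,6]))
t=capture("top")
for nm,cc in(("scene",c),("top",t)):
    for d in trace(nm,"tin_of_pins")[:1]:
        ys,xs=np.nonzero(d["pixels"]); print(nm,d["confidence"],ray(cc,[xs.mean(),ys.mean()],p[2]-2.4+12))
f=c["frame"][110:240,150:310]; cv2.imwrite("pics/scene14.png",cv2.cvtColor(cv2.resize(f,None,fx=4.5,fy=4.5,interpolation=cv2.INTER_CUBIC),cv2.COLOR_RGB2BGR))
E
```

```text
clock: 23.7
eef_pos: [554.6, 165.3, 54.5]
eef_rot: [[0.867, 0.499, -0.001], [0.499, -0.867, -0.0], [-0.001, -0.0, -1.0]]
wrist_force: [-0.4, -1.4, -0.8]
gripper_width: 58.2
q [-0.92  0.89  0.82  1.88 -0.91  0.8  -0.65] jaw -60.1 tilt 0.06 shift tool [ 1.5 -0.4 43.5]
[[220.12 181.99]] [[221.56 199.17]]
scene 0.6 [[549.   164.7   64.32]]
```

View pics/scene14.png

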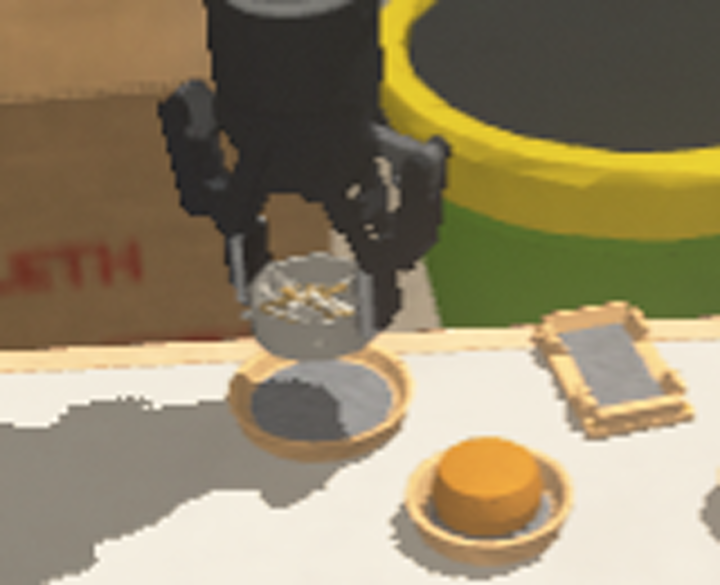

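```bash
python3 -m creep '[[0,0,0,1.2,-0.4,15,45],[0,0,0,0,0,15,45],[0,0,0,0,0,8,45],[0,0,0,0,0,3,45],[0,0,0,0,0,0,45],[0,0,0,0,0,0,45]]' 30; python3 to.py 555.6 166.4 8.4; python3 - <<'E'
from fit import *
c=capture("scene")
f=c["frame"][130:260,150:310]; cv2.imwrite("pics/scene15.png",cv2.cvtColor(cv2.resize(f,None,fx=4.5,fy=4.5,interpolation=cv2.INTER_CUBIC),cv2.COLOR_RGB2BGR))
E
```

```text
clock: 24.5
eef_pos: [556.4, 166.9, 14.2]
eef_rot: [[0.866, 0.499, 0.0], [0.499, -0.866, -0.0], [0.0, 0.0, -1.0]]
wrist_force: [0.3, -0.7, -0.6]
gripper_width: 58.0
q [-0.88  0.94  0.76  1.88 -0.97  0.74 -0.61] jaw -60.0 tilt 0.02 shift tool [-1.  -0.   5.8]
```

View pics/scene15.png

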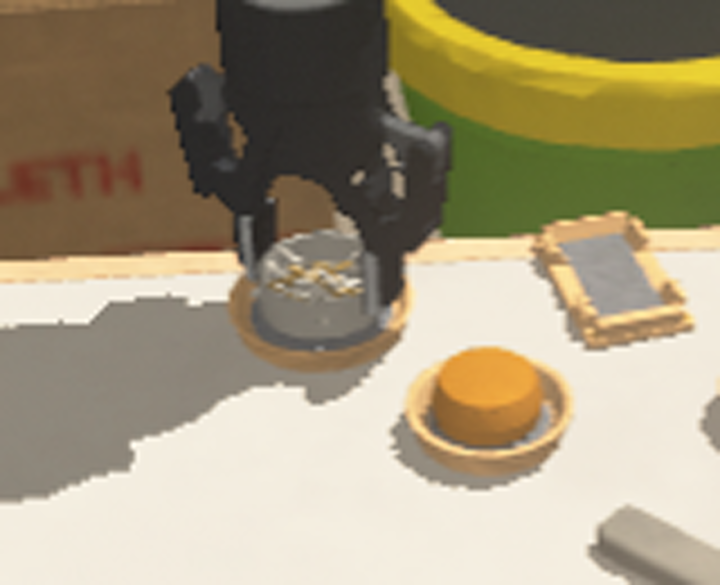

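Tin level and centred over the bore. Lower slowly to contact.

```bash
python3 -m creep '[[0,0,0,-0.8,0,2,45],[0,0,0,0,0,2,45],[0,0,0,0,0,0.8,45],[0,0,0,0,0,0,45],[0,0,0,0,0,0,45]]' 30; python3 to.py 555.6 166.4 8.4
```

```text
clock: 25.05
eef_pos: [555.6, 166.6, 9.2]
eef_rot: [[0.866, 0.5, 0.0], [0.5, -0.866, 0.0], [0.0, 0.0, -1.0]]
wrist_force: [0.5, 0.8, -1.2]
gripper_width: 58.3
q [-0.88  0.95  0.75  1.88 -0.97  0.73 -0.6 ] jaw -60.0 tilt 0.0 shift tool [-0.1  0.2  0.8]
```

```bash
python3 -m creep '[[0,0,0,0,0,0.8,45],[0,0,0,0,0,0,45]]' 30
```

```text
clock: 25.25
eef_pos: [555.7, 166.6, 8.5]
eef_rot: [[0.866, 0.5, 0.0], [0.5, -0.866, 0.0], [0.0, -0.0, -1.0]]
wrist_force: [0.8, -0.2, 2.0]
gripper_width: 57.9
```

```bash
python3 -m creep '[[0,0,0,0,0,0,72],[0,0,0,0,0,0,72],[0,0,0,0,0,0,72],[0,0,0,0,0,-10,74],[0,0,0,0,0,-30,70],[0,0,0,0,0,-30,50],[0,0,0,0,0,0,45],[0,0,0,0,0,0,45]]'; python3 to.py 585.5 -66.6 90; python3 - <<'E'
from fit import *
c=capture("scene")
f=c["frame"][130:290,150:350]; cv2.imwrite("pics/scene16.png",cv2.cvtColor(cv2.resize(f,None,fx=3.7,fy=3.7,interpolation=cv2.INTER_CUBIC),cv2.COLOR_RGB2BGR))
E
```

```text
clock: 26.05
eef_pos: [555.8, 167.0, 79.2]
eef_rot: [[0.866, 0.5, 0.001], [0.5, -0.866, 0.001], [0.001, -0.0, -1.0]]
wrist_force: [-0.5, 0.3, -1.4]
gripper_width: 45.6
q [-0.94  0.86  0.85  1.87 -0.87  0.84 -0.67] jaw -60.0 tilt 0.07 shift tool [-91.  217.2 -10.9]
```

View pics/scene16.png

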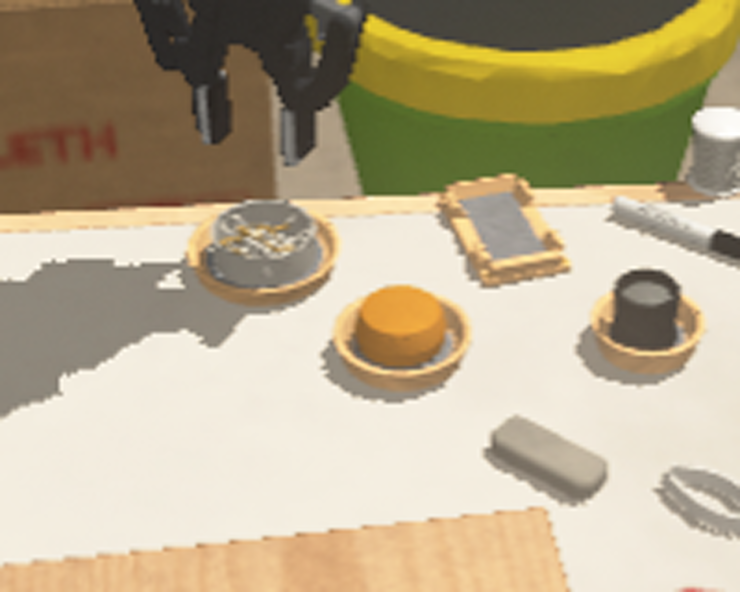

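Three objects sit level in their dishes (crop (265,250), (400,330), (648,315)). Now the block; check bottle clearance first.

```bash
python3 - <<'E'
from h import *
np.set_printoptions(precision=1,suppress=True)
c=capture("scene"); print(ray(c,[[388,292],[362,275],[415,275]],0))
E
python3 -m creep '[[0,0,0,-15,36,-2,45],[0,0,0,-15,36,-2,45],[0,0,0,-15,36,-2,45],[0,0,0,-15,36,-2,45],[0,0,0,-16,37,-2,45],[0,0,0,-15,36,0,45],[0,0,-8,0,0,0,45],[0,0,-8,0,0,0,45]]';python3 -m creep '[[0,0,-8,0,0,0,45],[0,0,-8,0,0,0,45],[0,0,-8,0,0,0,45],[0,0,-8,0,0,0,45],[0,0,-8,0,0,0,45],[0,0,-8,0,0,0,45],[0,0,-8,0,0,0,45],[0,0,-4,0,0,0,45]]'; python3 to.py 585.9 -66.8 40; python3 - <<'E'
from fit import *
c=capture("scene"); t=capture("top"); print(proj(c,r.get_state()['eef_pos']))
print(fit("rub_block",[586,-67,.28],dict(scene=c,top=t)))
f=c["frame"][130:310,200:420]; cv2.imwrite("pics/scene17.png",cv2.cvtColor(cv2.resize(f,None,fx=3.3,fy=3.3,interpolation=cv2.INTER_CUBIC),cv2.COLOR_RGB2BGR))
E
```

```text
[[ 659.1 -234.2    0. ]
 [ 650.6 -176.1    0. ]
 [ 730.8 -233.6    0. ]]
clock: 26.95
eef_pos: [584.6, -68.4, 87.6]
eef_rot: [[0.693, 0.721, -0.001], [0.721, -0.693, -0.001], [-0.001, -0.001, -1.0]]
wrist_force: [1.3, 0.1, -0.1]
gripper_width: 44.7
clock: 27.75
eef_pos: [584.7, -66.9, 87.7]
eef_rot: [[-0.28, 0.96, -0.001], [0.96, 0.28, 0.0], [0.001, -0.001, -1.0]]
wrist_force: [0.8, 0.3, -0.4]
gripper_width: 45.1
q [-0.32  0.72  0.49  1.83 -0.49  0.72  0.73] jaw 16.3 tilt 0.07 shift tool [-0.3  1.3 47.7]
[[299.09035822 220.06947469]]
{'scene': array([ 5.84793850e+02, -6.65936187e+01,  2.08245088e-01])}
```

View pics/scene17.png

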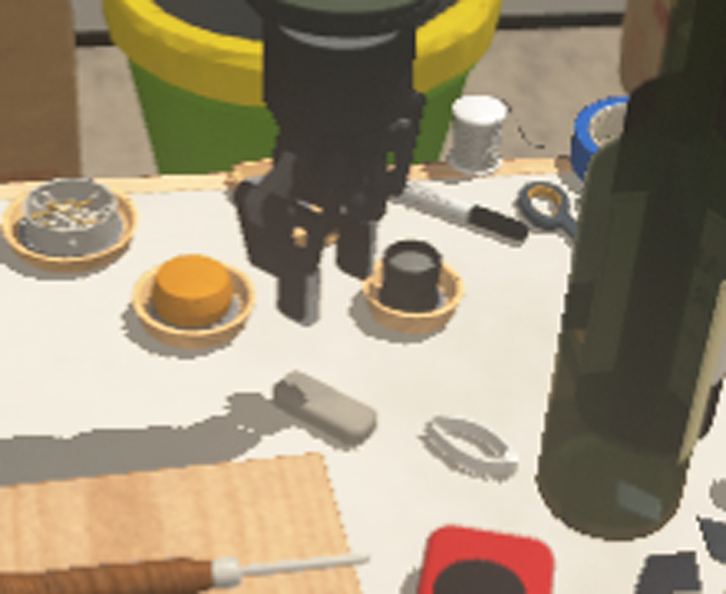

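```bash
python3 -m creep '[[0,0,0,0,1,30,45],[0,0,0,0,0,28,45],[0,0,0,0,0,16,45],[0,0,0,0,0,6,45],[0,0,0,0,0,0,45],[0,0,0,0,0,0,45]]'; python3 to.py 585.9 -66.8 2; python3 - <<'E'
from fit import *
c=capture("scene")
f=c["frame"][170:310,230:390]; cv2.imwrite("pics/scene18.png",cv2.cvtColor(cv2.resize(f,None,fx=4.2,fy=4.2,interpolation=cv2.INTER_CUBIC),cv2.COLOR_RGB2BGR))
E
```

```text
clock: 28.55
eef_pos: [586.6, -66.7, 9.3]
eef_rot: [[-0.275, 0.962, 0.001], [0.962, 0.275, -0.0], [-0.0, 0.001, -1.0]]
wrist_force: [0.9, -0.1, -0.5]
gripper_width: 45.2
q [-0.26  0.83  0.41  1.84 -0.56  0.58  0.78] jaw 15.9 tilt 0.06 shift tool [ 0.1 -0.7  7.3]
```

View pics/scene18.png

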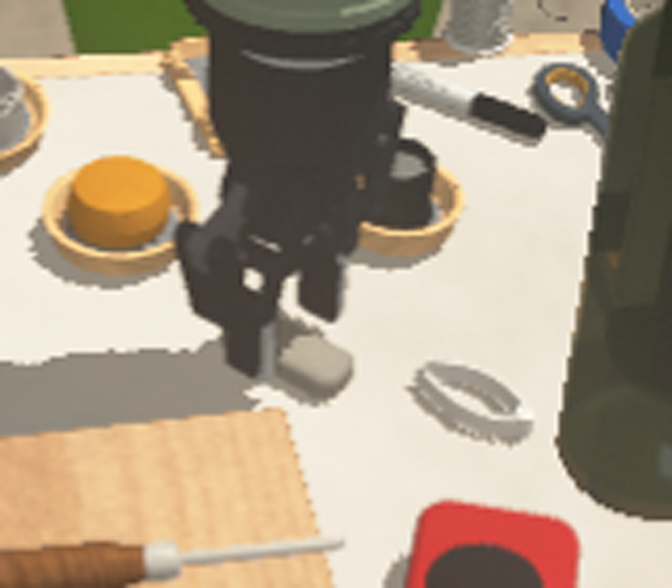

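Fingers straddle the block at mid length. Down and close.

```bash
python3 -m creep '[[0,0,0,0,-0.6,5,45],[0,0,0,0,0,2,45],[0,0,0,0,0,0,45],[0,0,0,0,0,0,10],[0,0,0,0,0,0,10],[0,0,0,0,0,0,10],[0,0,0,0,0,0,10],[0,0,0,0,0,0,10]]' 30; python3 -m creep '[[0,0,0,0,0,-5,10],[0,0,0,0,0,-15,10],[0,0,0,0,0,-25,10],[0,0,0,0,0,-20,10],[0,0,0,0,0,0,10],[0,0,0,0,0,0,10]]' 30; python3 to.py 688 108.5 65; python3 - <<'E'
from fit import *
c=capture("scene")
f=c["frame"][150:290,230:390]; cv2.imwrite("pics/scene19.png",cv2.cvtColor(cv2.resize(f,None,fx=4.2,fy=4.2,interpolation=cv2.INTER_CUBIC),cv2.COLOR_RGB2BGR))
E
```

```text
clock: 29.4
eef_pos: [585.6, -66.7, 1.6]
eef_rot: [[-0.275, 0.961, 0.0], [0.961, 0.275, 0.0], [0.0, 0.0, -1.0]]
wrist_force: [-1.5, 0.9, 6.1]
gripper_width: 25.6
clock: 30.0
eef_pos: [585.9, -66.5, 67.3]
eef_rot: [[-0.275, 0.961, 0.001], [0.961, 0.275, 0.0], [-0.0, 0.001, -1.0]]
wrist_force: [-0.5, -0.6, -1.5]
gripper_width: 25.4
q [-0.31  0.75  0.47  1.83 -0.51  0.68  0.74] jaw 16.0 tilt 0.07 shift tool [140.1 146.4   2.4]
```

View pics/scene19.png

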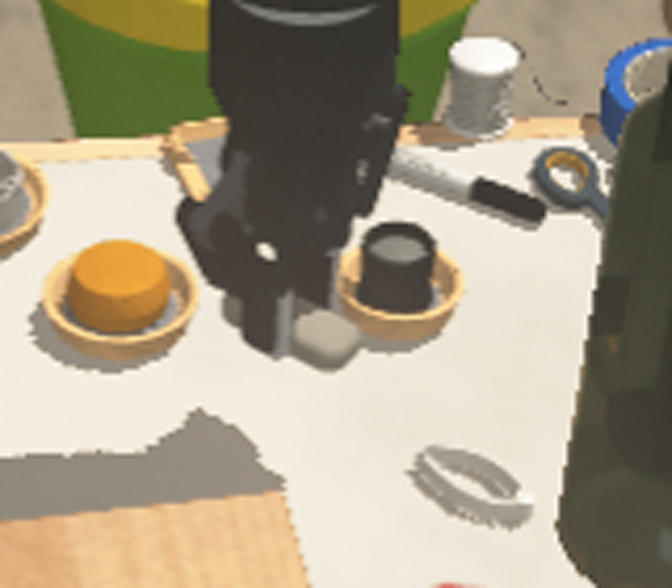

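Block held level. Refine the cradle pose from the initial pictures (felt nest).

```bash
python3 - <<'E'
import cv2,numpy as np
for n,(a,b,c,d) in dict(top=(145,200,220,290),scene=(165,220,255,320)).items():
    f=cv2.imread(f"pics/{n}0.png")[a:b,c:d]; cv2.imwrite(f"pics/{n}_cr.png",cv2.resize(f,None,fx=8,fy=8,interpolation=cv2.INTER_NEAREST))
E
```

```text
(no output)
```

View pics/top_cr.png

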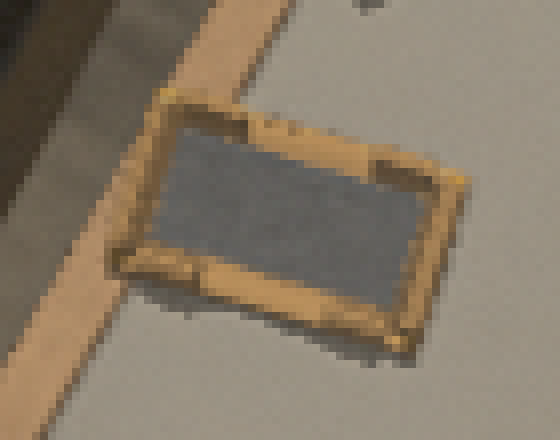

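View pics/scene_cr.png

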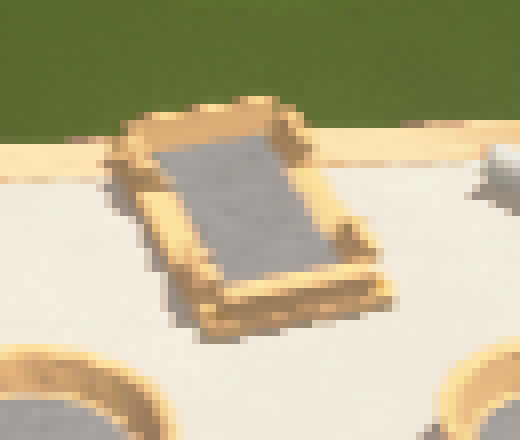

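```bash
python3 - <<'E'
from h import *
np.set_printoptions(precision=1,suppress=True)
for n,(a,b,c_,d),pts in (("top",(145,200,220,290),[(178,130),(432,195),(392,305),(150,240)]),("scene",(165,220,255,320),[(160,152),(272,136),(340,238),(225,278)])):
    c=capture(n)
    f=cv2.imread(f"pics/{n}0.png")[a:b,c_:d].astype(int)
    # grey: low saturation and dark
    sat=f.max(2)-f.min(2); lo,hi=(70,125) if n=="top" else (100,185)
    m=((sat<25)&(f.mean(2)>lo)&(f.mean(2)<hi)).astype(np.uint8)
    m=cv2.morphologyEx(m,cv2.MORPH_OPEN,np.ones((3,3)))
    nl,lab,st,ce=cv2.connectedComponentsWithStats(m); i=lab[27,35 if n=="top" else 31]
    ys,xs=np.nonzero(lab==i); P=ray(c,np.c_[xs+c_,ys+a],6)[:,:2]
    print(n,i,len(xs),P.mean(0),cv2.minAreaRect(P.astype(np.float32)))
    q=np.array(pts)/8-0.5+[c_,a]; Q=ray(c,q,6)[:,:2]; print(Q, Q.mean(0), np.degrees(np.arctan2(*(Q[1]-Q[0])[::-1])),np.degrees(np.arctan2(*(Q[2]-Q[1])[::-1])))
E
```

```text
top 2 455 [688.7 108.7] ((688.9804077148438, 108.7099838256836), (71.69114685058594, 33.582359313964844), 72.41358947753906)
[[714.6 139. ]
 [694.5  67.5]
 [663.2  79.3]
 [683.  147.1]] [688.8 108.2] -105.64711193914326 159.39512305430577
scene 1 227 [688.8 113.1] ((689.2868041992188, 113.68018341064453), (63.41343307495117, 30.824865341186523), 70.59843444824219)
[[685.1 149.4]
 [716.1 137.6]
 [701.6  86.8]
 [664.5  89.9]] [691.8 115.9] -20.751716089786324 -105.90081230094391
```

```bash
python3 -m creep '[[0,0,0,20,21,0,10],[0,0,0,30,31,0,10],[0,0,0,32,34,0,10],[0,0,0,32,34,0,10],[0,0,0,27,27,0,10],[0,0,8.5,0,0,0,10],[0,0,8.5,0,0,0,10],[0,0,8.5,0,0,0,10]]' 30;python3 -m creep '[[0,0,8.5,0,0,0,10],[0,0,0,0,0,0,10],[0,0,0,0,0,0,10],[0,0,0,0,0,0,10]]' 30; python3 to.py 688.6 109.3 8; python3 - <<'E'
from fit import *
np.set_printoptions(precision=2,suppress=True)
c=capture("scene"); p=r.get_state()['eef_pos']; print(proj(c,p))
f=c["frame"][130:240,220:360]; cv2.imwrite("pics/scene20.png",cv2.cvtColor(cv2.resize(f,None,fx=5,fy=5,interpolation=cv2.INTER_CUBIC),cv2.COLOR_RGB2BGR))
E
```

```text
clock: 30.95
eef_pos: [687.7, 109.3, 65.5]
eef_rot: [[0.171, 0.985, -0.001], [0.985, -0.171, -0.001], [-0.001, -0.001, -1.0]]
wrist_force: [0.6, -0.1, -0.5]
gripper_width: 25.6
clock: 31.35
eef_pos: [688.0, 109.1, 66.2]
eef_rot: [[0.306, 0.952, -0.0], [0.952, -0.306, -0.0], [-0.0, -0.0, -1.0]]
wrist_force: [0.4, 0.2, -0.2]
gripper_width: 25.4
q [-0.61  0.94  0.66  1.53 -0.67  0.91 -0.05] jaw -17.8 tilt 0.02 shift tool [ 0.3  0.6 58.2]
[[286.63 168.67]]
```

View pics/scene20.png

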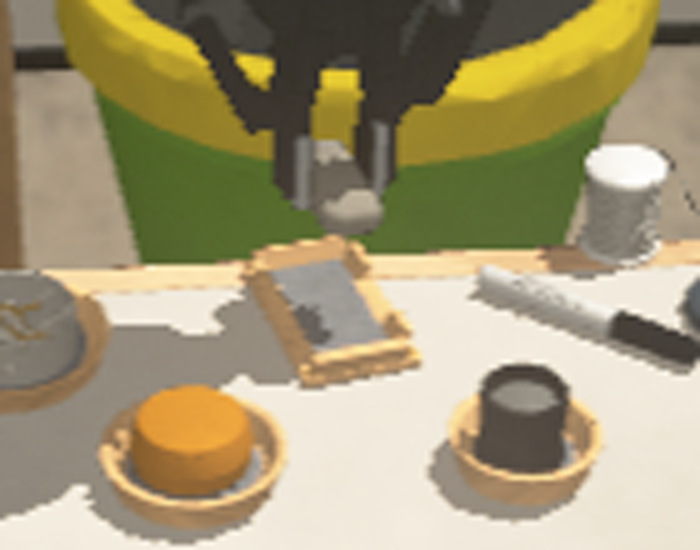

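```bash
python3 -m creep '[[0,0,0,0.3,0.5,20,10],[0,0,0,0,0,16,10],[0,0,0,0,0,8,10],[0,0,0,0,0,0,10],[0,0,0,0,0,0,10]]' 30; python3 to.py 688.6 109.3 8; python3 - <<'E'
from fit import *
c=capture("scene"); p=r.get_state()['eef_pos']; print(proj(c,p))
f=c["frame"][145:235,230:350]; cv2.imwrite("pics/scene21.png",cv2.cvtColor(cv2.resize(f,None,fx=6,fy=6,interpolation=cv2.INTER_CUBIC),cv2.COLOR_RGB2BGR))
E
```

```text
clock: 31.9
eef_pos: [688.7, 109.1, 22.3]
eef_rot: [[0.309, 0.951, -0.0], [0.951, -0.309, -0.0], [-0.0, -0.0, -1.0]]
wrist_force: [-0.5, 0.3, -0.3]
gripper_width: 25.8
q [-0.6   0.99  0.62  1.53 -0.71  0.85 -0.03] jaw -18.0 tilt 0.02 shift tool [ 0.1 -0.1 14.3]
[[286.49953587 185.12120566]]
```

View pics/scene21.png

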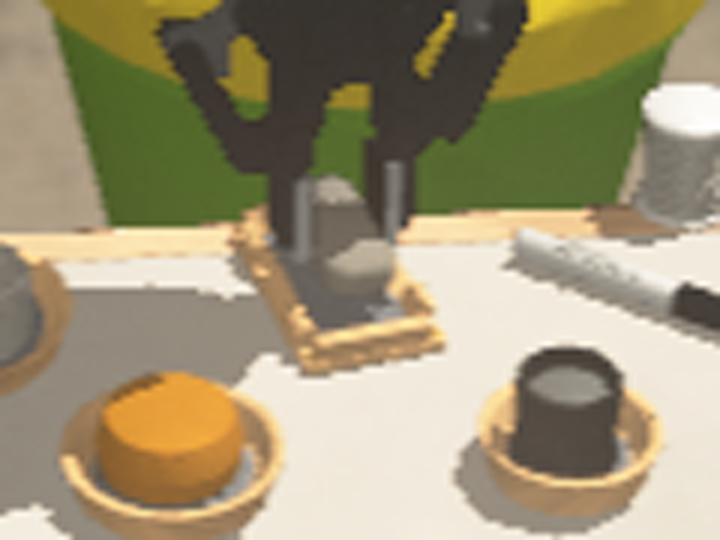

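Aligned with the nest. Lower to contact.

```bash
python3 -m creep '[[0,0,0,0,0,6,10],[0,0,0,0,0,4,10],[0,0,0,0,0,2,10],[0,0,0,0,0,0,10],[0,0,0,0,0,0,10]]' 30; python3 to.py 688.6 109.3 7.6; python3 - <<'E'
from fit import *
c=capture("scene")
f=c["frame"][145:235,230:350]; cv2.imwrite("pics/scene22.png",cv2.cvtColor(cv2.resize(f,None,fx=6,fy=6,interpolation=cv2.INTER_CUBIC),cv2.COLOR_RGB2BGR))
E
```

```text
clock: 32.45
eef_pos: [688.7, 109.3, 10.4]
eef_rot: [[0.31, 0.951, 0.0], [0.951, -0.31, -0.0], [-0.0, 0.0, -1.0]]
wrist_force: [-0.2, -0.8, -0.5]
gripper_width: 25.6
q [-0.59  1.01  0.61  1.54 -0.71  0.83 -0.02] jaw -18.0 tilt 0.0 shift tool [-0.1 -0.1  2.8]
```

View pics/scene22.png

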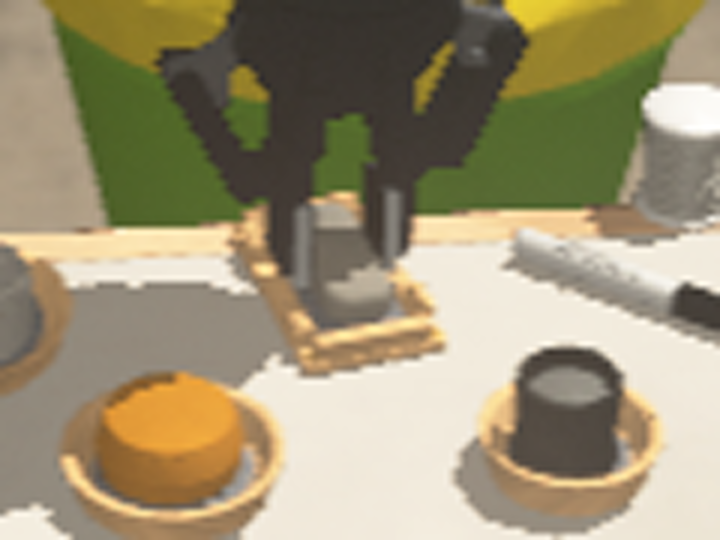

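```bash
python3 -m creep '[[0,0,0,0,0,1.5,10],[0,0,0,0,0,1,10],[0,0,0,0,0,0,10],[0,0,0,0,0,0,10]]' 30
```

```text
clock: 32.9
eef_pos: [688.6, 109.4, 7.9]
eef_rot: [[0.31, 0.951, -0.0], [0.951, -0.31, -0.0], [-0.0, -0.0, -1.0]]
wrist_force: [0.2, 0.4, -0.8]
gripper_width: 25.5
```

```bash
python3 -m creep '[[0,0,0,0,0,0.6,10],[0,0,0,0,0,0,10],[0,0,0,0,0,0,10]]' 30
```

```text
clock: 33.2
eef_pos: [688.7, 109.4, 7.7]
eef_rot: [[0.31, 0.951, 0.0], [0.951, -0.31, 0.0], [0.0, 0.0, -1.0]]
wrist_force: [-3.0, 0.3, 6.2]
gripper_width: 25.7
```

```bash
python3 -m creep '[[0,0,0,0,0,-0.5,38],[0,0,0,0,0,0,38],[0,0,0,0,0,0,38],[0,0,0,0,0,-12,38],[0,0,0,0,0,-30,38],[0,0,0,0,0,-40,38],[0,0,0,-40,0,-10,38],[0,0,0,-40,-20,0,38]]'; python3 -m creep '[[0,0,0,-10,-45,0,38],[0,0,0,0,-45,0,38],[0,0,0,0,-45,0,38],[0,0,0,0,0,0,38]]';  python3 - <<'E'
from fit import *
np.set_printoptions(precision=2,suppress=True)
cams={n:capture(n) for n in("scene","top")}
for n,c in cams.items():
    cv2.imwrite(f"pics/{n}30.png",cv2.cvtColor(c["frame"],cv2.COLOR_RGB2BGR))
c=cams["scene"]; f=c["frame"][150:290,150:400]; cv2.imwrite("pics/scene31.png",cv2.cvtColor(cv2.resize(f,None,fx=3.2,fy=3.2,interpolation=cv2.INTER_CUBIC),cv2.COLOR_RGB2BGR))
for k,g in dict(loupe=[692,-18],rosin_puck=[576,53],tin_of_pins=[555,166],rub_block=[688,109,-.31]).items(): print(k,fit(k,g,cams))
E
```

```text
clock: 34.0
eef_pos: [646.7, 38.2, 102.6]
eef_rot: [[0.308, 0.951, 0.005], [0.951, -0.309, -0.0], [0.001, 0.005, -1.0]]
wrist_force: [0.1, -1.5, -0.1]
gripper_width: 37.8
clock: 34.4
eef_pos: [508.6, 73.5, 100.3]
eef_rot: [[0.308, 0.951, -0.004], [0.951, -0.308, 0.002], [0.001, -0.004, -1.0]]
wrist_force: [1.3, 0.1, 0.7]
gripper_width: 38.2
loupe {'scene': array([696.04,  -9.47]), 'top': array([691.95, -19.45]), 'both': array([692.54, -15.78])}
rosin_puck {}
tin_of_pins {'scene': array([560.15, 173.82])}
rub_block {'scene': array([691.42, 116.05,  -0.34]), 'top': array([689.84, 109.03,  -0.29]), 'both': array([689.62, 111.27,  -0.32])}
```

View pics/scene31.png

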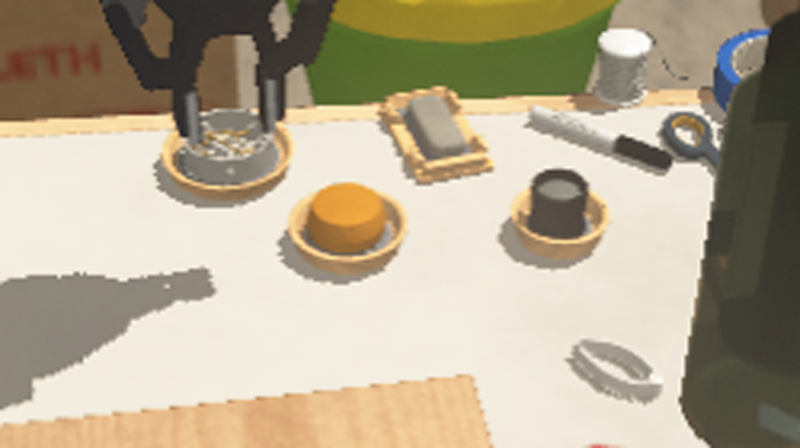

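View pics/top30.png

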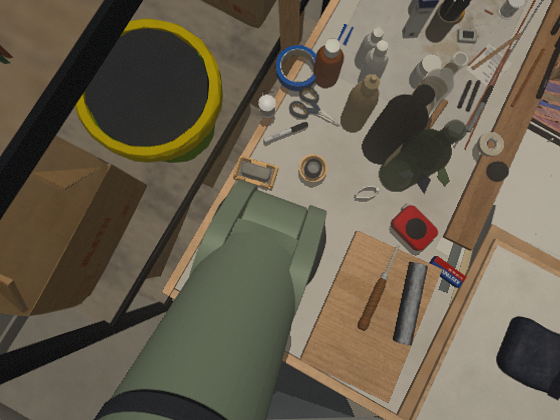

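All four sit flat in their holders: tin (235,150), puck (348,225), loupe (558,212) and block (438,130) in the scene crop. The clamp and marker are unmoved and the gripper is about 100 mm up, touching nothing.

```bash
python3 -m creep '[[0,0,0,0,0,0,38],[0,0,0,0,0,0,38]]'; python3 -c "
from workcell import order,r
print(order.hand_in(), r.get_state()['clock'])"
```

```text
clock: 35.1
eef_pos: [513.4, 71.7, 99.7]
eef_rot: [[0.31, 0.951, -0.0], [0.951, -0.31, -0.0], [-0.0, -0.0, -1.0]]
wrist_force: [-0.7, -1.1, 0.1]
gripper_width: 38.0
the job is handed in; nothing more can be done
the job is handed in; nothing more can be done
```

I put the loupe in dish_a, the rosin puck in dish_b, the tin in dish_c and the rubbing block in the cradle, in that order, and handed in at about 35 s.

- **Placing:** I lowered each one until the force reading showed contact, at the height expected for the holder's floor (within 0.2 mm). I then released it and lifted the gripper clear. The tool tilt printed while carrying the tin was under 0.1°.
- **Last pictures:** all four sit level and centred in their holders, and the spring clamp and marker are where they started. The gripper was about 100 mm above the bench with no contact force.
- **What disagreed:** the scene-camera fits for the loupe, tin and block were 5–10 mm off the targets. My fit assumed the bottoms at z = 0, while they stand 6 mm up and are partly hidden. The top-camera fits for the loupe and block agreed to about 2 mm.
- **What failed:** the last detection found no puck in either camera and no tin in the top camera, because the arm hid them from above. For those two I relied on the scene picture, plus an earlier top-camera fit of the puck (within 1 mm).

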